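# Put the carving gouges away in the drying chest and start it

## Task

Lift the red paddle to unlatch the drying chest and swing its lid well up, put every carving gouge lying loose on the bench into the chest, and push the lid shut until the latch catches. Only then, with the lid shut, press the console's keys right down one at a time: blue, then yellow, then green. Leave everything else on the bench where it is.

Things in the scene. Friction and masses are not known exactly. Their poses are not given: they have to be found in the camera images.
- chest: Grey tool-drying chest fixed to the bench, under a blue lid. Outside 200 (x) x 280 (y) x 80 mm high, walls and floor 8 mm: inside 184 x 264 mm, 72 mm deep. Origin: centre of its underside, at bench height; z up. Its front, with the latch, faces its own -x. The gouges fit along its x, up to four side by side.
- lid (a joint): Angle of the blue lid, rad: 0 shut, growing as the front edge swings up and back, stop at 1.65. Stiff hinge (0.5 N m friction, lid weight 0.4 N m): it stays where it is left and must be moved both ways. It opens only with the paddle lifted. Press it down to shut: near the end the sprung pawl rides over its catch and snaps in.
- lid_hinge (a point): Point on the lid's hinge line, in the middle of its width, 100 mm behind the chest's centre (its own +x) and 80.5 mm above the chest's underside. The hinge line runs along the chest's y. The lid is a slab 12 mm thick whose underside lies at this height when shut, 200 mm from hinge to front edge, 280 mm wide.
- paddle (a joint): Angle of the paddle on the lid, rad: 0 home (springs back), growing as its free front edge is lifted, stop at 0.6. The hidden pawl is clear of its catch above about 0.3. Lifting the edge takes 1 to 2.5 N; at its stop it carries the lid up with it.
- paddle_grip (a point): Middle of the round red grip bar at the free edge of the latch paddle. Bar: 16 mm thick, 54 mm long (along y) with round ends; free space below. The paddle pivots on a line along y, 203 mm forward of the hinge and 4 mm above it (lid shut); this point is 42 mm in front of the pivot. Pinch the bar from above by its two ends: it turns in a light grip (15 N), which can also draw the open lid down.
- console: Grey key console fixed to the bench beside the chest, 180 (x) x 80 (y) x 35 mm high, three round keys in a row along its x, 55 mm apart; which colour is where differs from run to run. Origin: centre of its underside.
- key_blue_top (a point): Centre of the top of the blue key: a round spring button, 32 mm across, in a black collar, its top 57 mm above the bench and 10 mm above the collar.
- key_blue (a joint): Travel of the blue key, m: 0 released, 0.006 fully down (about 5 N, spring return); counts as pressed beyond 0.004.
- key_yellow_top (a point): Centre of the top of the yellow key: a round spring button, 32 mm across, in a black collar, its top 57 mm above the bench and 10 mm above the collar.
- key_yellow (a joint): Travel of the yellow key, m: 0 released, 0.006 fully down (about 5 N, spring return); counts as pressed beyond 0.004.
- key_green_top (a point): Centre of the top of the green key: a round spring button, 32 mm across, in a black collar, its top 57 mm above the bench and 10 mm above the collar.
- key_green (a joint): Travel of the green key, m: 0 released, 0.006 fully down (about 5 N, spring return); counts as pressed beyond 0.004.
- gouge1: Loose carving gouge (orange-lacquered handle), 150 mm long, about 0.13 kg; may be absent. Eight-sided wooden handle 95 mm long, 26 mm across, lying on a flat, thin steel blade. Origin: under the middle of the handle, on its underside (centre line 13 mm above). x runs towards the blade: butt at x = -50 mm, blade tip at x = +103 mm; balances at x = +7 mm. z up at the start; may come to rest on another flat.
- gouge2: Loose carving gouge (medium brown handle), 150 mm long, about 0.13 kg; may be absent. Eight-sided wooden handle 95 mm long, 26 mm across, lying on a flat, thin steel blade. Origin: under the middle of the handle, on its underside (centre line 13 mm above). x runs towards the blade: butt at x = -50 mm, blade tip at x = +103 mm; balances at x = +7 mm. z up at the start; may come to rest on another flat.
- gouge3: Loose carving gouge (medium brown handle), 150 mm long, about 0.13 kg; may be absent. Eight-sided wooden handle 95 mm long, 26 mm across, lying on a flat, thin steel blade. Origin: under the middle of the handle, on its underside (centre line 13 mm above). x runs towards the blade: butt at x = -50 mm, blade tip at x = +103 mm; balances at x = +7 mm. z up at the start; may come to rest on another flat.
- gouge4: Loose carving gouge (dark handle), 150 mm long, about 0.13 kg; may be absent. Eight-sided wooden handle 95 mm long, 26 mm across, lying on a flat, thin steel blade. Origin: under the middle of the handle, on its underside (centre line 13 mm above). x runs towards the blade: butt at x = -50 mm, blade tip at x = +103 mm; balances at x = +7 mm. z up at the start; may come to rest on another flat.
- oilstone: Sharpening stone in a dark wooden block, 100 x 50 x 28 mm; loose bystander, to be left alone. Origin: its underside.
- clamp: Plywood hold-down block 80 x 45 mm with a black knob, 50 mm high; loose bystander, to be left alone. Origin: its underside.
- brush: Bench brush, 130 mm long, lying; loose bystander, to be left alone. Origin: its underside.
- wax_tin: Small brass tin, 52 mm across, 45 mm high; loose bystander, to be left alone. Origin: its underside.
- panel: Carved wooden panel, 80 x 130 x 18 mm; loose bystander, to be left alone. Origin: its underside.
- oil: Amber oil bottle, 60 mm across, 150 mm high; loose bystander, to be left alone. Origin: its underside.
- mug: White mug, 80 mm across, 90 mm high; loose bystander, to be left alone. Origin: its underside.
- mallet: Round carver's mallet standing on its head, handle up, 218 mm high, up to 80 mm across; loose bystander, to be left alone. Origin: its underside.
Things that resemble listed ones, but are neither listed nor needed, are in the scene too. There is more than one size of the gouge1; the job needs the middle-sized.

How it is judged:
On the way, in this order (a step that is already met when the one before it is completed fails the run):
1. the paddle is lifted so that the pawl lets go, the lid not yet open (value of joint paddle above 0.3 rad and value of joint lid below 0.25 rad), for 0.05 s.
2. the lid is swung up, at least 1.1 rad (63 degrees) (value of joint lid above 1.1 rad), for 0.2 s.
3. every gouge present lies in the chest (x of gouge1 in the frame of chest between -0.095 and 0.095 m and y of gouge1 in the frame of chest between -0.135 and 0.135 m and height (world z) of each of gouge1, gouge2, gouge3, gouge4 below 0.065 m and x of gouge2 in the frame of chest between -0.095 and 0.095 m and y of gouge2 in the frame of chest between -0.135 and 0.135 m and x of gouge3 in the frame of chest between -0.095 and 0.095 m and y of gouge3 in the frame of chest between -0.135 and 0.135 m and x of gouge4 in the frame of chest between -0.095 and 0.095 m and y of gouge4 in the frame of chest between -0.135 and 0.135 m), for 0.2 s.
4. the lid is shut on the gouges and the latch has caught (all of step 3 and value of joint lid below 0.03 rad and value of joint paddle below 0.1 rad), for 0.2 s.
5. the blue key is pressed down, alone, with the lid shut (value of joint lid below 0.03 rad and value of joint paddle below 0.1 rad and value of joint key_blue above 0.004 m and value of joint each of key_yellow, key_green below 0.002 m), for 0.05 s.
6. the yellow key is pressed down, alone, with the lid shut (value of joint lid below 0.03 rad and value of joint paddle below 0.1 rad and value of joint each of key_blue, key_green below 0.002 m and value of joint key_yellow above 0.004 m), for 0.05 s.
7. the green key is pressed down, alone, with the lid shut (value of joint lid below 0.03 rad and value of joint paddle below 0.1 rad and value of joint each of key_blue, key_yellow below 0.002 m and value of joint key_green above 0.004 m), for 0.05 s.
At the end, for the whole second after the job is handed in: Every gouge present is inside the chest, at rest; the lid is shut (within 0.03 rad) with the paddle home (within 0.1 rad) and all three keys are up (within 2 mm). Bystanders within 50 mm of where they stood (all of step 4 and value of joint each of key_blue, key_yellow, key_green below 0.002 m and linear speed of each of gouge1, gouge2, gouge3, gouge4 below 0.03 m/s); the robot touches nothing.
It fails at once if a bystander (oilstone, clamp, brush, tin, panel, bottle, mug, mallet) moved more than 50 mm (distance of any of oilstone, clamp, brush, wax_tin, panel, oil, mug, mallet from where it was at the start of the episode above 0.05 m).
It fails at once if a key is pressed while the lid is open (value of joint lid above 0.1 rad and value of joint any of key_blue, key_yellow, key_green above 0.0035 m).
It fails at once if two keys are pressed down at once (value of joint each of key_blue, key_yellow above 0.0035 m or value of joint each of key_blue, key_green above 0.0035 m or value of joint each of key_yellow, key_green above 0.0035 m).
Of gouge1, gouge2, gouge3, gouge4 only 2 to 4 are there at a start; the rules pass over those that are not, and their reading is None.
At some moment in a run one of gouge1, gouge2, gouge3, gouge4 may be knocked a few centimetres aside while the robot is not near it.
Once in a run the grip may slacken for a moment while it holds something.
It also fails if it takes over 210 s, if anything falls off the work surface, if the arm or the gripper's body presses on something with over 40 N, if the wrist force passes 120 N, or if a joint passes its speed limit or range.

## Robot

A 7-joint arm with a two-finger parallel gripper is mounted at the origin on the work surface. World frame = base frame: x ahead of the robot, y to its left, z up, the work surface at z = 0. Lengths are in m, angles in rad, forces in N, time in s.
With the tool pointing down it reaches from about 0.425 to 0.875 m from the base axis. Payload 4.7 kg.
Tool frame: the origin (TCP) lies at the very end of the fingers, on their centre line; the grasp point (between the pads) lies 19 mm behind it; z points along the fingers, y is the line along which they close (so a half turn about z gives the same grasp; the last joint's range is limited). The gripper opens to 87 mm and grips with 3 to 60 N. Pads are 19 mm wide; open, the fingers measure 117 mm over their backs; the gripper's body (75 mm by 190 mm) begins 51 mm behind the grasp point.
Start: joints at [1.34, 0.321, -0.07, 1.45, 0.023, 1.371, -0.057], TCP at [0.158, -0.631, 0.188] pointing down, gripper open.
Joint ranges: [-2.86, 2.86], [-0.3, 2.09], [-1.38, 1.24], [0.06, 2.45], [-1.56, 4.7], [0.09, 2.05], [-2.69, 2.69]. Speed limits (rad/s): [2.57, 2.57, 3.14, 3.14, 3.14, 3.14, 3.14].

## Interface

Orientations are given as a rotation vector (axis times angle).
In Python, from bench import ctrl, imaging, ticket gives the robot as it stands.
- The arm moves only by the tool jog_arm, never from a script. Its argument "rows" is text: rows parted by semicolons, each of 7 numbers parted by spaces: the shift along the tool's x, y, z in cm, then the turn, a rotation vector about the tool's x, y, z in rad, then the closure, from -1 (fully open) to 1 (shut), so that 0 is half open. A call has 1 to 5 rows; each row shifts and turns the commanded pose from where the row before left it, along the tool's axes as they then stand; what a row does not reach is not made up. A row lasts 1/8 s, in which the tool goes at most 62.5 mm and 10.7 degrees, less where a joint would pass 70% of its speed; a pose out of reach is approached as far as the arm can. A call with a gripper value outside its range is refused whole. The fingers move at their own pace and stop on an object; "force" is the grip in N (left out, the last holds). Time passes only in rows, so rows that do not move let the fingers close. It gives the time, the measured TCP pose, the force, the opening and the grip force at its end, in the units of the state.
- ctrl.get_state(): the state, without advancing time (a new reading comes with each control period).
- imaging.get_image(name): name is "scene" or "top" or "wrist"; returns a dict with "img" (420x560x3 uint8, blue, green, red), "vertical_fov" (degrees; the focal length in pixels is half the picture's height over the tangent of half this angle, whatever the lens; pixels are square), "cx", "cy" (the principal point, pixels), "k1" (the pictures are not rectified: a ray, as slopes to the right and down, at radius r is drawn at 1 + k1 r^2 times it, then the intrinsics apply), "origin" and "orientation" of the camera in the world. Camera axes: x right, y down, z forward; pixel columns grow to the right and rows downward; lengths in m; the calibration is good to about 2 mm. A picture is of the moment at which its call begins. There is no depth.
- ticket.close_job(): hands the job in; it is judged then, once.
The state is a dict: "time": time; "joint_positions": joint angles; "qd": joint speeds; "joint_torque": joint torques, N m; "position": TCP position; "tool_rot": TCP orientation; "ft_force": force on the tool from outside, world axes, zero at the start; "torque": the same for the moment, N m; "grip_width": opening from 0.0 (shut) to 1.0 (fully open); "grip_force": force on a finger pad.
Only numpy, scipy, OpenCV 4.12 (cv2) and the standard library are available. Lean on these libraries where they do the work, as an engineer would, in place of code of your own. Each camera call takes 0.05 s, during which the arm holds its last target. There are 200 camera calls.

## Working session

There is one attempt and no reset: what is moved stays moved. The work goes in short steps, Python scripts to look and compute and a tool call to move; the robot and the scene stay as the last step left them, time stands still between calls to the robot, and variables do not carry over. Pictures are saved under pics/ and viewed, at most 14 in all, crops included, and the job is handed in when it is done.

Besides the shell and the picture viewer there is one more tool, called after "Request:" as name(argument=value, ...), one argument or row to a line, values as JSON. jog_arm: Moves the arm, as the interface text tells. Its arguments: {"type":"object","properties":{"rows":{"type":"string"},"force":{"type":"number"}},"required":["rows"]}

```bash
ls; mkdir -p pics; cat > h.py <<'E'
import numpy as np, cv2, pickle
from scipy.spatial.transform import Rotation as R
from bench import ctrl, imaging, ticket
def rot(o):
    o=np.array(o,float)
    return o if o.shape==(3,3) else (R.from_rotvec(o).as_matrix() if o.size==3 else R.from_quat(o).as_matrix())
def snap(name,fn=None):
    d=imaging.get_image(name); d['K']=None
    if fn: cv2.imwrite('pics/%s.png'%fn,d['img']); pickle.dump(d,open('pics/%s.pkl'%fn,'wb'))
    return d
def load(fn): return pickle.load(open('pics/%s.pkl'%fn,'rb'))
def intr(d):
    f=d['img'].shape[0]/2/np.tan(np.radians(d['vertical_fov'])/2)
    return np.array([[f,0,d['cx']],[0,f,d['cy']],[0,0,1.]])
def ray(d,u,v):
    K=intr(d); q=np.array([(u-K[0,2])/K[0,0],(v-K[1,2])/K[1,1]])
    p=q.copy()
    for _ in range(30): p=q/(1+d['k1']*(p@p))
    r=rot(d['orientation'])@np.array([p[0],p[1],1]); return np.array(d['origin'],float),r/np.linalg.norm(r)
def onz(d,u,v,z):
    o,r=ray(d,u,v); return o+r*(z-o[2])/r[2]
def proj(d,P):
    p=rot(d['orientation']).T@(np.array(P,float)-np.array(d['origin'],float)); s=p[:2]/p[2]
    s=s*(1+d['k1']*(s@s)); K=intr(d); return np.array([K[0,0]*s[0]+K[0,2],K[1,1]*s[1]+K[1,2]])
def st():
    s=ctrl.get_state(); print('t',s['time'],'p',np.round(s['position'],4),'rv',np.round(s['tool_rot'],3),'F',np.round(s['ft_force'],1),'g',round(s['grip_width'],3),s['grip_force'],'q',np.round(s['joint_positions'],2)); return s
E
python3 - <<'E'
from h import *
st()
for n in ['scene','top','wrist']:
    d=snap(n,n+'0'); print(n,d['vertical_fov'],d['cx'],d['cy'],d['k1'],d['origin'],d['orientation'])
a=load('scene0')['img'];b=load('top0')['img']
E
```

```text
pics
t 0.0 p [ 0.1573 -0.6301  0.1871] rv [-3.116e+00 -3.830e-01  1.000e-03] F [-0.  -0.9  0.9] g 0.999 0.0 q [ 1.34  0.32 -0.07  1.45  0.02  1.37 -0.06]
scene 46.31152252558117 283.6038114406947 214.6889032384668 -0.02022488577442405 [ 0.92171817 -0.60530987  1.16650475] [-2.44166131 -0.81152778  0.24144201]
top 51.32999757040898 282.63226662161753 211.00564379169083 -0.05636744521608564 [ 0.23990369 -0.03069398  1.1871847 ] [-2.16685731  2.03874112 -0.23179855]
wrist 61.80822577921347 276.2745648659059 204.62198246690167 -0.05606186165229027 [ 0.22537399 -0.61338808  0.38306845] [ 2.30742338 -1.80221742 -0.23852751]
```

View pics/top0.png

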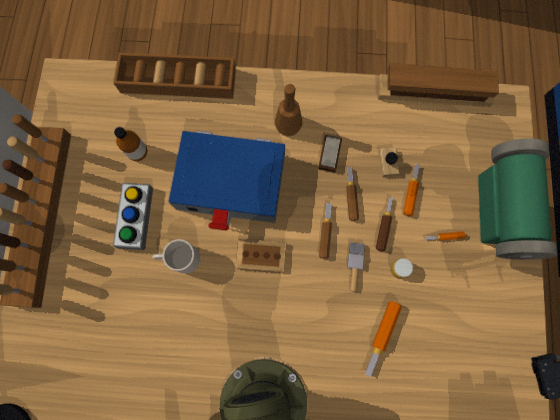

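View pics/scene0.png

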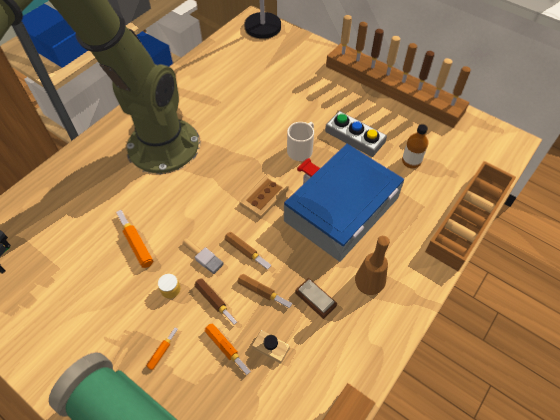

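```bash
python3 - <<'E'
from h import *
d=load('top0'); im=d['img']; hsv=cv2.cvtColor(im,cv2.COLOR_BGR2HSV)
def blob(mask,box,z,n=1):
    m=np.zeros_like(mask); x0,y0,x1,y1=box; m[y0:y1,x0:x1]=mask[y0:y1,x0:x1]
    c=sorted(cv2.findContours(m,cv2.RETR_EXTERNAL,cv2.CHAIN_APPROX_NONE)[0],key=cv2.contourArea)[-1]
    return c
blue=cv2.inRange(hsv,(95,120,40),(125,255,255))
c=blob(blue,(160,120,300,230),0); h=cv2.convexHull(c)
ap=cv2.approxPolyDP(h,6,True)[:,0]; print('lid',ap.tolist(),[np.round(onz(d,*p,.0925),3).tolist() for p in ap])
red=cv2.inRange(hsv,(0,170,80),(6,255,255))|cv2.inRange(hsv,(174,170,80),(180,255,255))
c=blob(red,(195,195,245,240),0);print('red',cv2.minAreaRect(c),np.round(onz(d,*cv2.minAreaRect(c)[0],.085),3))
for n,(lo,hi) in dict(blue=((100,150,60),(125,255,255)),yellow=((22,150,100),(34,255,255)),green=((45,120,50),(85,255,255))).items():
    c=blob(cv2.inRange(hsv,lo,hi),(110,180,158,250),0); m=cv2.minEnclosingCircle(c);print(n,m,np.round(onz(d,*m[0],.057),3))
org=cv2.inRange(hsv,(6,200,150),(16,255,255))
for b in [(395,160,425,220),(420,225,470,245),(360,295,410,380)]:
    c=blob(org,b,0); r=cv2.minAreaRect(c);print('org',r,np.round(onz(d,*r[0],.02),3))
a=cv2.resize(im[150:290,310:470],None,fx=4,fy=4,interpolation=cv2.INTER_CUBIC); cv2.imwrite('pics/c1.png',a)
E
```

```text
lid [[183, 131], [284, 144], [274, 216], [169, 201]] [[0.689, 0.259, 0.093], [0.669, -0.014, 0.093], [0.471, -0.0, 0.093], [0.494, 0.274, 0.093]]
red ((219.31541442871094, 218.9769744873047), (19.225383758544922, 19.473453521728516), 7.125016689300537) [0.456 0.14  0.085]
blue ((128.5, 213.05555725097656), 6.23867130279541) [0.463 0.388 0.057]
yellow ((131.0, 193.0), 5.831051826477051) [0.518 0.389 0.057]
green ((125.61764526367188, 233.38235473632812), 6.197685718536377) [0.408 0.388 0.057]
org ((410.0000305175781, 197.0), (7.8446455001831055, 33.339744567871094), 11.309932708740234) [ 0.564 -0.371  0.02 ]
org ((451.980224609375, 234.80198669433594), (5.174193859100342, 24.278907775878906), 84.2894058227539) [ 0.464 -0.487  0.02 ]
org ((385.6900634765625, 324.7889404296875), (10.969569206237793, 49.230098724365234), 21.447738647460938) [ 0.215 -0.307  0.02 ]
```

View pics/c1.png

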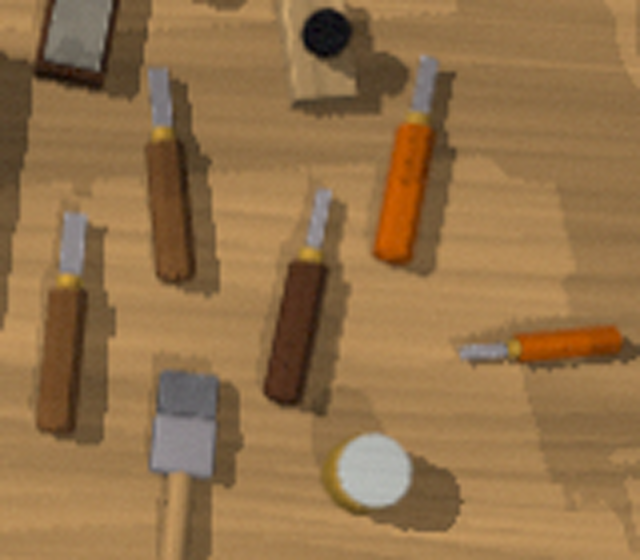

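The top view shows the chest (lid corners at px 183,131 / 284,144 / 274,216 / 169,201) with its red paddle at (219,219). The console keys run yellow, blue, green down column ~128. All four gouges are there: brown ones near (326,235) and (352,200), dark at (385,230), and the middle-sized orange at (410,197). The larger orange at (386,325) and the smaller at (452,235) are decoys.

```bash
cat >> h.py <<'E'
CH=np.array([0.581,0.130]); CY=-0.074
def ch(x,y): return CH+np.array([[np.cos(CY),-np.sin(CY)],[np.sin(CY),np.cos(CY)]])@np.array([x,y])
def plan(wps,start=None):
    """wps: (x,y,z,yaw) world, tool down; prints tool-frame total shift in cm + turn, and rows needed"""
    s=ctrl.get_state(); T=rot(s['tool_rot']); p=np.array(s['position'])
    for x,y,z,yaw in wps:
        G=np.array([[np.cos(yaw),np.sin(yaw),0],[np.sin(yaw),-np.cos(yaw),0],[0,0,-1.]])
        d=T.T@(np.array([x,y,z])-p); w=R.from_matrix(T.T@G).as_rotvec()
        n=int(np.ceil(max(np.linalg.norm(d)/.06,np.linalg.norm(w)/.18,1)))
        print('to',np.round([x,y,z,yaw],3),'shift cm',np.round(d*100,2),'turn',np.round(w,3),'n',n)
        # rows: turn first row-by-row changes axes
        Tc=T.copy(); 
        step=(np.array([x,y,z])-p)/n
        rows=[]
        for i in range(n):
            rows.append(np.r_[Tc.T@step*100,w/n]); Tc=Tc@R.from_rotvec(w/n).as_matrix()
        print('; '.join(' '.join('%.2f'%v for v in r) for r in rows))
        T=G;p=np.array([x,y,z])
E
python3 - <<'E'
from h import *
d=load('top0')
for n,b,f in [('A',(55,430),(68,285)),('B',(177,280),(163,137)),('dark',(283,400),(313,262)),('org',(392,260),(418,122))]:
    q=[onz(d,310+p[0]/4,150+p[1]/4,.015)[:2] for p in (b,f)]
    v=q[1]-q[0]; print(n,np.round(q,3).tolist(),'mid',np.round((q[0]+q[1])/2,3),'len',round(np.linalg.norm(v),3),'yaw',round(np.arctan2(v[1],v[0]),3))
print('mug',onz(d,180,255,.09),'mallet',onz(d,289,118,.03))
print('grip',ch(-.145,0))
b=ch(-.145,0)
plan([(0.45,-0.40,0.25,0.0),(*ch(-.145,0),0.20,CY)])
E
```

```text
A [[0.382, -0.139], [0.482, -0.144]] mid [ 0.432 -0.141] len 0.1 yaw -0.049
B [[0.49, -0.218], [0.591, -0.206]] mid [ 0.541 -0.212] len 0.102 yaw 0.12
dark [[0.412, -0.292], [0.508, -0.312]] mid [ 0.46  -0.302] len 0.099 yaw -0.2
org [[0.513, -0.367], [0.614, -0.386]] mid [ 0.564 -0.376] len 0.102 yaw -0.185
mug [0.35695346 0.23021686 0.09      ] mallet [ 0.77295814 -0.02254124  0.03      ]
grip [0.43639683 0.14072021]
to [ 0.45 -0.4   0.25  0.  ] shift cm [ 33.97 -15.25  -6.25] turn [-0.001  0.     0.245] n 7
4.85 -2.18 -0.89 -0.00 0.00 0.03; 4.77 -2.35 -0.89 -0.00 0.00 0.03; 4.69 -2.51 -0.89 -0.00 0.00 0.03; 4.60 -2.67 -0.89 -0.00 0.00 0.03; 4.50 -2.83 -0.89 -0.00 0.00 0.03; 4.40 -2.99 -0.89 -0.00 0.00 0.03; 4.29 -3.14 -0.90 -0.00 0.00 0.03
to [ 0.436  0.141  0.2   -0.074] shift cm [ -1.36 -54.07   5.  ] turn [0.    0.    0.074] n 10
-0.14 -5.41 0.50 0.00 0.00 0.01; -0.18 -5.41 0.50 0.00 0.00 0.01; -0.22 -5.40 0.50 0.00 0.00 0.01; -0.26 -5.40 0.50 0.00 0.00 0.01; -0.30 -5.40 0.50 0.00 0.00 0.01; -0.34 -5.40 0.50 0.00 0.00 0.01; -0.38 -5.40 0.50 0.00 0.00 0.01; -0.42 -5.39 0.50 0.00 0.00 0.01; -0.46 -5.39 0.50 0.00 0.00 0.01; -0.50 -5.39 0.50 0.00 0.00 0.01
```

Request:
jog_arm(
  rows="4.8 -2.2 -1 0 0 0.05 -0.6; 4.8 -2.4 -1 0 0 0.05 -0.6; 4.7 -2.6 -1 0 0 0.05 -0.6; 4.6 -2.8 -1 0 0 0.05 -0.6; 4.5 -3 -1 0 0 0.05 -0.6",
  force=15,
)

```text
time: 0.78
position: [0.3718, -0.4668, 0.2383]
tool_rot: [-3.142, 0.011, 0.0]
ft_force: [0.1, -1.3, 1.2]
grip_width: 0.804
grip_force: 0.0
```

Request:
jog_arm(
  rows="4.4 -3 -1 0 0 0 -0.6; 4.3 -3.1 0 0 0 0 -0.6; 0 -5.4 0.5 0 0 0.03 -0.6; 0 -5.4 0.5 0 0 0.03 -0.6; -0.4 -5.4 0.5 0 0 0.01 -0.6",
)

```text
time: 1.4
position: [0.4597, -0.2434, 0.2325]
tool_rot: [-3.139, 0.118, 0.001]
ft_force: [0.4, 0.6, -0.1]
grip_width: 0.803
grip_force: 0.0
```

Request:
jog_arm(
  rows="-0.4 -5.4 0.5 0 0 0 -0.6; -0.4 -5.4 0.5 0 0 0 -0.6; -0.4 -5.4 0.5 0 0 0 -0.6; -0.4 -5.4 0.5 0 0 0 -0.6; -0.4 -5.4 0.5 0 0 0 -0.6",
)

```text
time: 2.02
position: [0.4597, 0.0269, 0.2079]
tool_rot: [3.139, -0.118, 0.001]
ft_force: [1.5, 0.1, -1.0]
grip_width: 0.802
grip_force: 0.0
```

Request:
jog_arm(
  rows="-0.4 -5.4 0.5 0 0 0 -0.6; -0.4 -5.4 0.5 0 0 0 -0.6; 0 0 0 0 0 0 -0.6; 0 0 0 0 0 0 -0.6",
)

```text
time: 2.52
position: [0.4601, 0.1328, 0.1979]
tool_rot: [3.138, -0.118, -0.001]
ft_force: [-0.2, -1.3, 0.2]
grip_width: 0.8
grip_force: 0.0
```

```bash
python3 - <<'E'
from h import *
st(); d=snap('wrist','w1'); print(d['origin'])
print('pred bar px',proj(d,[*ch(-.145,0),.0845]), 'pivot',proj(d,[*ch(-.103,0),.0845]),'tcp',proj(d,ctrl.get_state()['position']))
E
```

```text
t 2.525 p [0.4601 0.1328 0.1979] rv [ 3.138e+00 -1.180e-01 -1.000e-03] F [-0.2 -1.3  0.2] g 0.8 0.0 q [ 0.45 -0.03 -0.77  1.82 -0.02  1.34 -1.95]
[0.53002731 0.12770398 0.39375467]
pred bar px [269.57545363 216.91417117] pivot [269.26194814 171.77391055] tcp [277.54201542 233.26703581]
```

View pics/w1.png

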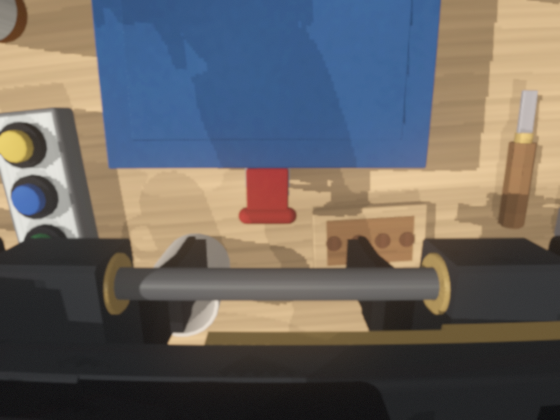

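Request:
jog_arm(
  rows="-2.25 -0.75 1.2 0 0 0 -0.6; 0 0 4 0 0 0 -0.6; 0 0 4 0 0 0 -0.6; 0 0 4 0 0 0 -0.6; 0 0 0 0 0 0 -0.6",
)

```text
time: 3.2
position: [0.4359, 0.1404, 0.0637]
tool_rot: [3.138, -0.122, -0.01]
ft_force: [0.2, 1.0, 1.0]
grip_width: 0.801
grip_force: 0.0
```

Request:
jog_arm(
  rows="0 0 0 0 0 0 1; 0 0 0 0 0 0 1; 0 0 0 0 0 0 1; 0 0 0 0 0 0 1; 0 0 0 0 0 0 1",
  force=15,
)

```text
time: 3.82
position: [0.4384, 0.1427, 0.0663]
tool_rot: [3.139, -0.118, 0.001]
ft_force: [-0.4, -0.4, 0.2]
grip_width: 0.32
grip_force: 0.0
```

```bash
python3 - <<'E'
from h import *
st(); d=snap('wrist','w2'); print('tcp',proj(d,ctrl.get_state()['position']),proj(d,[.438,.142,.085]))
E
```

```text
t 3.825 p [0.4384 0.1427 0.0663] rv [ 3.139e+00 -1.180e-01  1.000e-03] F [-0.4 -0.4  0.2] g 0.32 0.0 q [ 0.42  0.07 -0.81  2.03  0.05  1.07 -2.06]
tcp [276.38937983 233.68967754] [277.87895624 245.96032899]
```

View pics/w2.png

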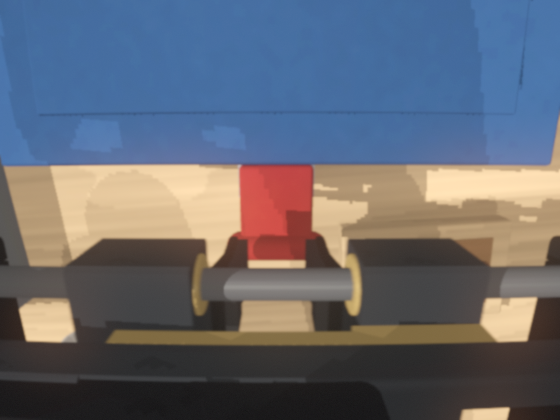

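The view shows the red paddle between the fingers, its bar near (277,247) where I predicted it, but the opening reads only 28 mm. I'll wait a little and read it again.

Request:
jog_arm(
  rows="0 0 0 0 0 0 1; 0 0 0 0 0 0 1; 0 0 0 0 0 0 1",
)

```text
time: 4.25
position: [0.4383, 0.1428, 0.0661]
tool_rot: [3.139, -0.118, -0.0]
ft_force: [-0.2, -0.3, -0.1]
grip_width: 0.014
grip_force: 0.0
```

```bash
python3 - <<'E'
from h import *
st()
d=snap('scene','s1'); p=proj(d,[.438,.142,.085]).astype(int); print(p)
a=d['img'][p[1]-60:p[1]+60,p[0]-80:p[0]+80]; cv2.imwrite('pics/c2.png',cv2.resize(a,None,fx=5,fy=5,interpolation=cv2.INTER_CUBIC))
E
```

```text
t 4.25 p [0.4383 0.1428 0.0661] rv [ 3.139 -0.118 -0.   ] F [-0.2 -0.3 -0.1] g 0.014 0.0 q [ 0.42  0.07 -0.81  2.03  0.05  1.07 -2.06]
[303 165]
```

View pics/c2.png

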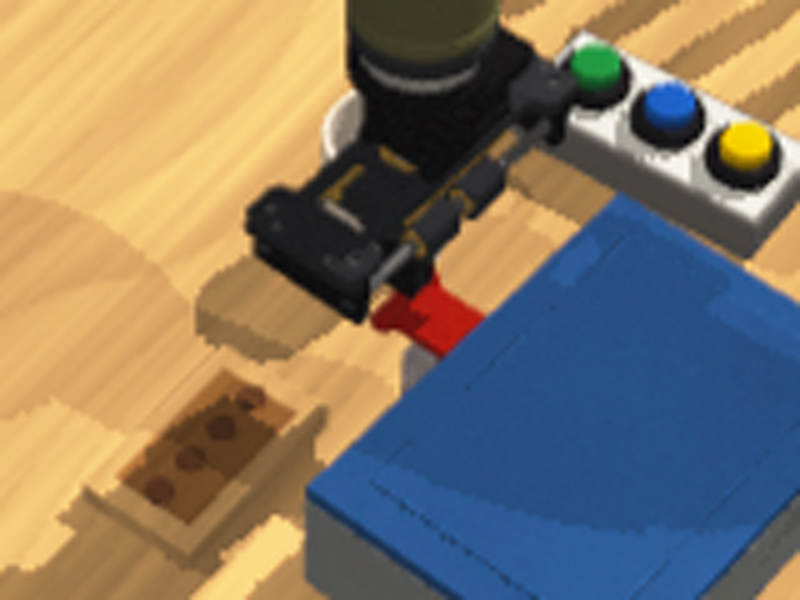

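```bash
python3 - <<'E'
from h import *
s0=load('scene0'); w=load('w1'); t=load('top0')
def tri(l):
    A=np.zeros((3,3));b=np.zeros(3)
    for d,u,v in l:
        o,r=ray(d,u,v); M=np.eye(3)-np.outer(r,r); A+=M;b+=M@o
    return np.linalg.solve(A,b)
print('pred near end scene',proj(s0,[*ch(-.145,-.027),.0845]),'far',proj(s0,[*ch(-.145,.027),.0845]))
def red(d,box):
    h=cv2.cvtColor(d['img'],cv2.COLOR_BGR2HSV); m=cv2.inRange(h,(0,150,70),(7,255,255))|cv2.inRange(h,(172,150,70),(180,255,255))
    x0,y0,x1,y1=box; z=np.zeros_like(m); z[y0:y1,x0:x1]=m[y0:y1,x0:x1]; p=np.argwhere(z)[:,::-1]; return p
for n,d,box in [('scene',s0,(280,140,340,200)),('top',t,(195,195,245,240)),('w',w,(220,150,310,240))]:
    p=red(d,box); print(n,p.min(0),p.max(0)); 
    # extreme points along bar direction
    for k,dr in dict(right=(1,0),left=(-1,0),down=(0,1),downL=(-1,1),DR=(1,1)).items(): q=p[p@np.array(dr)>=(p@np.array(dr)).max()-0.5].mean(0); print('  ',k,q)
E
```

```text
pred near end scene [296.46622413 170.96775519] far [308.63022849 159.83188598]
scene [298 158] [319 175]
   right [319. 168.]
   left [298.  168.5]
   down [310.5 175. ]
   downL [298. 170.]
   DR [315.5 171.5]
top [209 209] [228 229]
   right [228.  227.5]
   left [209.  225.5]
   down [224. 229.]
   downL [209. 227.]
   DR [227.5 228.5]
w [240 169] [294 222]
   right [294. 215.]
   left [240. 215.]
   down [266.5 222. ]
   downL [241. 220.]
   DR [292. 220.]
```

```bash
python3 - <<'E'
from h import *
a=load('scene0')['img'][130:210,260:360]; b=load('w1')['img'][150:240,220:320]
b=cv2.resize(b,(400,360),interpolation=cv2.INTER_CUBIC); a=cv2.resize(a,(400,320),interpolation=cv2.INTER_CUBIC); a=cv2.copyMakeBorder(a,0,40,0,0,cv2.BORDER_CONSTANT)
cv2.imwrite('pics/c3.png',np.hstack([a,b]))
E
```

```text
(no output)
```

View pics/c3.png

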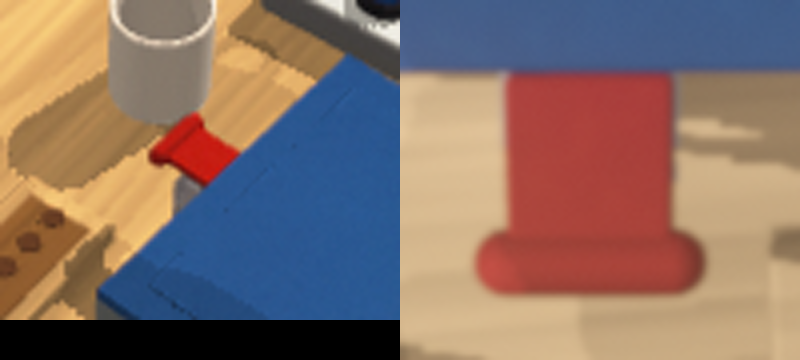

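```bash
python3 - <<'E'
from h import *
s0=load('scene0'); w=load('w1'); t=load('top0')
def tri(l):
    A=np.zeros((3,3));b=np.zeros(3)
    for d,u,v in l:
        o,r=ray(d,u,v); M=np.eye(3)-np.outer(r,r); A+=M;b+=M@o
    x=np.linalg.solve(A,b); return np.round(x,4),[np.round(proj(d,x)-(u,v),1).tolist() for d,u,v in l]
n=[(s0,298.5,168.7),(w,294.5,215),(t,228.5,227)]; f=[(s0,309,159),(w,239.5,215),(t,209,225)]
for l in (n,f): print(tri(l),tri(l[:2]),tri(l[1:]))
print([onz(w,u,215,.0845) for u in (239.5,294.5)],[onz(t,u,226,.0845) for u in (209,228.5)])
E
```

```text
(array([0.4374, 0.1168, 0.0914]), [[-0.5, 0.5], [1.3, 1.2], [-1.1, -0.7]]) (array([0.4387, 0.1179, 0.0934]), [[0.1, 0.1], [0.1, 0.5]]) (array([0.4368, 0.1163, 0.0838]), [[1.5, -0.6], [-0.6, 0.1]])
(array([0.4398, 0.1668, 0.088 ]), [[-0.1, 0.5], [1.2, 1.6], [-0.7, -0.5]]) (array([0.4408, 0.1673, 0.0895]), [[0.3, 0.2], [0.4, 1.1]]) (array([0.4397, 0.1672, 0.0815]), [[1.4, -0.3], [-0.5, 0.0]])
[array([0.44032765, 0.16817145, 0.0845    ]), array([0.43648736, 0.11771066, 0.0845    ])] [array([0.43661026, 0.16510547, 0.0845    ]), array([0.43971167, 0.11504729, 0.0845    ])]
```

```bash
python3 - <<'E'
from h import *
d=snap('wrist','w3')
for n in ('w2','w3'):
    e=load(n); h=cv2.cvtColor(e['img'],cv2.COLOR_BGR2HSV); m=cv2.inRange(h,(0,150,40),(7,255,255))|cv2.inRange(h,(172,150,40),(180,255,255))
    for v in range(150,290,8):
        u=np.where(m[v,150:400])[0]+150; print(n,v,len(u),(u.min(),u.max()) if len(u) else '', end=' | ')
    print()
for z in (.085,.095,.109): print([proj(d,[*ch(-.145+k,y),z]).round().tolist() for k in (0,.008) for y in (-.027,.027)])
E
```

```text
w2 150 0  | w2 158 0  | w2 166 65 (np.int64(245), np.int64(309)) | w2 174 71 (np.int64(241), np.int64(311)) | w2 182 71 (np.int64(241), np.int64(311)) | w2 190 71 (np.int64(241), np.int64(311)) | w2 198 70 (np.int64(241), np.int64(310)) | w2 206 69 (np.int64(242), np.int64(310)) | w2 214 69 (np.int64(242), np.int64(310)) | w2 222 69 (np.int64(242), np.int64(310)) | w2 230 69 (np.int64(242), np.int64(310)) | w2 238 77 (np.int64(238), np.int64(314)) | w2 246 57 (np.int64(248), np.int64(304)) | w2 254 57 (np.int64(248), np.int64(304)) | w2 262 0  | w2 270 0  | w2 278 0  | w2 286 0  | 
w3 150 0  | w3 158 0  | w3 166 67 (np.int64(243), np.int64(309)) | w3 174 71 (np.int64(241), np.int64(311)) | w3 182 71 (np.int64(241), np.int64(311)) | w3 190 71 (np.int64(241), np.int64(311)) | w3 198 70 (np.int64(241), np.int64(310)) | w3 206 70 (np.int64(241), np.int64(310)) | w3 214 70 (np.int64(241), np.int64(310)) | w3 222 69 (np.int64(242), np.int64(310)) | w3 230 69 (np.int64(242), np.int64(310)) | w3 238 50 (np.int64(231), np.int64(287)) | w3 246 2 (np.int64(276), np.int64(277)) | w3 254 0  | w3 262 0  | w3 270 0  | w3 278 0  | w3 286 0  | 
[[330.0, 248.0], [231.0, 249.0], [331.0, 234.0], [230.0, 235.0]]
[[333.0, 256.0], [228.0, 256.0], [334.0, 241.0], [227.0, 241.0]]
[[338.0, 267.0], [224.0, 268.0], [339.0, 252.0], [223.0, 252.0]]
```

View pics/w3.png

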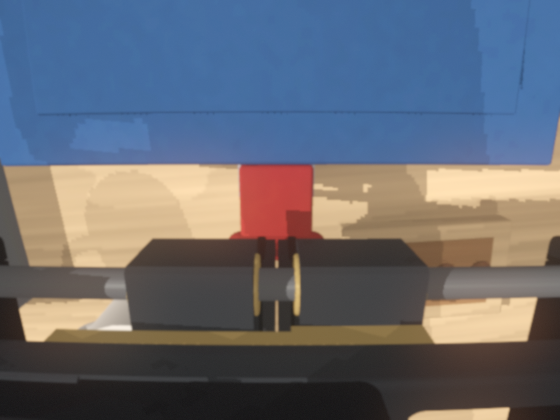

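```bash
python3 - <<'E'
from h import *
for n,p,yaw,half in [('w1',[.4601,.1328,.1979],-.075,.0348),('w3',[.4383,.1428,.0661],-.075,.0006)]:
    d=load(n)
    for dz in (0,.01,.02,.03,.04):
        X=np.array([np.cos(yaw),np.sin(yaw),0]);Y=np.array([np.sin(yaw),-np.cos(yaw),0])
        print(n,dz,[proj(d,np.array(p)+[0,0,dz]+X*.0095+Y*s).round().tolist() for s in (-half,half)])
d=load('scene0')
for z in (.066,.085,.1,.15,.2): print(z,proj(d,[.438,.142,z]))
g=cv2.cvtColor(load('w1')['img'],cv2.COLOR_BGR2GRAY)
print(g[195:250:3,350:372:3]); print(g[195:250:3,195:212:3])
E
```

```text
w1 0 [[217.0, 218.0], [336.0, 218.0]]
w1 0.01 [[214.0, 224.0], [339.0, 224.0]]
w1 0.02 [[211.0, 230.0], [342.0, 229.0]]
w1 0.03 [[207.0, 236.0], [346.0, 236.0]]
w1 0.04 [[203.0, 243.0], [350.0, 243.0]]
w3 0 [[275.0, 218.0], [277.0, 218.0]]
w3 0.01 [[275.0, 224.0], [277.0, 224.0]]
w3 0.02 [[275.0, 229.0], [277.0, 229.0]]
w3 0.03 [[275.0, 236.0], [277.0, 236.0]]
w3 0.04 [[275.0, 243.0], [278.0, 243.0]]
0.066 [303.08644868 169.44698607]
0.085 [303.32650621 165.22455216]
0.1 [303.51985691 161.82300599]
0.15 [304.19001625 150.0286433 ]
0.2 [304.9024743  137.48216941]
[[125 125 124 125 124 124 157 175]
 [124 124 122 121 119 119 149 167]
 [118 117 116 115 115 116 129 161]
 [114 112 114 112 111 111 114 124]
 [112 112 113 112 126 144 151 157]
 [122 123 122 126 170 191 192 192]
 [123 123 125 146 175 187 187 187]
 [158 157 160 169 169 175 183 182]
 [142 139 136 133 130 132 141 138]
 [123 123 123 123 124 124 133 138]
 [125 124 124 124 124 124 132 137]
 [123 123 124 124 124 124 127 136]
 [124 123 122 122 122 122 123 135]
 [122 120 114 109 117 121 122 133]
 [121  99  87  57  57  84 120 130]
 [ 60  57  56  50  49  50  87 128]
 [ 52  53  53  50  49  47  54 115]
 [ 52  53  53  52  49  47  49  69]
 [ 51  52  52  50  51  47  47  48]]
[[176 176 175 182 191 191]
 [173 173 173 173 185 189]
 [171 171 171 172 184 187]
 [173 173 174 174 177 190]
 [172 173 172 171 171 184]
 [168 168 168 168 169 174]
 [170 171 171 171 172 173]
 [173 173 173 174 173 174]
 [175 176 176 175 174 174]
 [167 165 164 163 164 163]
 [164 165 164 166 165 165]
 [169 170 169 170 170 170]
 [171 171 171 173 173 173]
 [151 147 150 159 166 169]
 [106 135 134 132 133 132]
 [ 62  64  65  69 127 131]
 [ 59  59  58  62 123 132]
 [ 57  57  58  60 121 131]
 [ 56  56  56  58 119 131]]
```

The w1 and w3 pictures show the finger ends at rows 236–237. That is where a point 30 mm above the reported TCP would fall, so the fingers closed above the bar. I'll open, go 3 cm lower and grip again.

Request:
jog_arm(
  rows="0 0 0 0 0 0 -0.6; 0 0 0 0 0 0 -0.6; 0 0 0 0 0 0 -0.6; 0 0 0 0 0 0 -0.6; 0 0 0 0 0 0 -0.6",
)

```text
time: 4.97
position: [0.4383, 0.1427, 0.0661]
tool_rot: [3.139, -0.118, -0.0]
ft_force: [-0.5, -0.1, -0.6]
grip_width: 0.491
grip_force: 0.0
```

Request:
jog_arm(
  rows="0 0 0 0 0 0 -0.6; 0 0 0 0 0 0 -0.6; 0 0 0 0 0 0 -0.6; 0 0 0 0 0 0 -0.6",
)

```text
time: 5.48
position: [0.4383, 0.1427, 0.0661]
tool_rot: [3.139, -0.118, -0.0]
ft_force: [0.2, -0.6, 1.2]
grip_width: 0.792
grip_force: 0.0
```

Request:
jog_arm(
  rows="0 0 1 0 0 0 -0.6; 0 0 1 0 0 0 -0.6; 0 0 0.8 0 0 0 -0.6; 0 0 0 0 0 0 -0.6",
)

```text
time: 5.98
position: [0.4374, 0.1427, 0.0371]
tool_rot: [3.139, -0.118, -0.003]
ft_force: [-0.0, -0.7, 0.2]
grip_width: 0.799
grip_force: 0.0
```

Request:
jog_arm(
  rows="0 0 0 0 0 0 1; 0 0 0 0 0 0 1; 0 0 0 0 0 0 1; 0 0 0 0 0 0 1; 0 0 0 0 0 0 1",
  force=15,
)

```text
time: 6.6
position: [0.4387, 0.1429, 0.0384]
tool_rot: [-3.139, 0.118, -0.001]
ft_force: [0.4, 0.8, 0.3]
grip_width: 0.602
grip_force: 15.0
```

```bash
python3 - <<'E'
import numpy as np
def B(t,f): return np.array([-.203*np.cos(t)+.004*np.sin(t)-.042*np.cos(t+f), .203*np.sin(t)+.004*np.cos(t)+.042*np.sin(t+f)])*100
L=[(0,0),(0,.2),(0,.4),(0,.6)]+[(t,.62) for t in np.arange(.13,1.57,.13)]
P=[B(*l) for l in L]
for l,a,b in zip(L[1:],P,P[1:]): print(np.round(l,2),np.round([b[0]-a[0],-(b[1]-a[1])],2), np.round(b,1))
E
```

```text
[0.  0.2] [ 0.08 -0.83] [-24.4   1.2]
[0.  0.4] [ 0.25 -0.8 ] [-24.2   2. ]
[0.  0.6] [ 0.4  -0.74] [-23.8   2.8]
[0.13 0.62] [ 0.62 -3.12] [-23.1   5.9]
[0.26 0.62] [ 0.96 -2.95] [-22.2   8.8]
[0.39 0.62] [ 1.33 -2.8 ] [-20.9  11.6]
[0.52 0.62] [ 1.69 -2.61] [-19.2  14.3]
[0.65 0.62] [ 2.01 -2.37] [-17.2  16.6]
[0.78 0.62] [ 2.3  -2.08] [-14.9  18.7]
[0.91 0.62] [ 2.55 -1.77] [-12.3  20.5]
[1.04 0.62] [ 2.76 -1.42] [-9.6 21.9]
[1.17 0.62] [ 2.92 -1.05] [-6.6 22.9]
[1.3  0.62] [ 3.03 -0.67] [-3.6 23.6]
[1.43 0.62] [ 3.09 -0.27] [-0.5 23.9]
[1.56 0.62] [3.1  0.13] [ 2.6 23.7]
```

Request:
jog_arm(
  rows="0.1 0 -0.8 0 0 0 1; 0.25 0 -0.8 0 0 0 1; 0.4 0 -0.75 0 0 0 1; 0 0 0 0 0 0 1; 0 0 0 0 0 0 1",
)

```text
time: 7.22
position: [0.4448, 0.1424, 0.0613]
tool_rot: [3.139, -0.118, -0.003]
ft_force: [-2.5, 1.7, -0.6]
grip_width: 0.603
grip_force: 15.0
```

Request:
jog_arm(
  rows="0.3 0 -1.6 0 0 0 1; 0.3 0 -1.5 0 0 0 1; 0.5 0 -1.5 0 0 0 1; 0.5 0 -1.5 0 0 0 1; 0 0 0 0 0 0 1",
)

```text
time: 7.85
position: [0.4623, 0.1411, 0.1244]
tool_rot: [3.139, -0.119, 0.001]
ft_force: [-5.5, 1.8, 2.3]
grip_width: 0.604
grip_force: 15.0
```

```bash
python3 - <<'E'
from h import *
s=st()
t=snap('top','t1'); h=cv2.cvtColor(t['img'],cv2.COLOR_BGR2HSV); blue=cv2.inRange(h,(95,120,30),(125,255,255)); blue[:,:160]=0; blue[:,310:]=0
for u in (190,205,255,270):
    v=np.where(blue[100:240,u])[0]+100; print(u,v.min(),v.max())
E
```

```text
t 7.85 p [0.4623 0.1411 0.1244] rv [ 3.139e+00 -1.190e-01  1.000e-03] F [-5.5  1.8  2.3] g 0.604 15.00021144747734 q [ 0.44  0.05 -0.8   1.91  0.04  1.19 -2.02]Traceback (most recent call last):
  File "<stdin>", line 5, in <module>
    return umr_minimum(a, axis, None, out, keepdims, initial, where)
ValueError: zero-size array to reduction operation minimum which has no identity
```

Request:
jog_arm(
  rows="0.55 0 -1.4 0 0 0 1; 0.6 0 -1.4 0 0 0 1; 0.8 0 -1.3 0 0 0 1; 0.85 0 -1.3 0 0 0 1; 1 0 -1.2 0 0 0 1",
)

```text
time: 8.52
position: [0.5002, 0.1382, 0.1896]
tool_rot: [-3.139, 0.118, 0.0]
ft_force: [-1.6, 3.3, -2.8]
grip_width: 0.6
grip_force: 15.0
```

Request:
jog_arm(
  rows="1 0 -1.2 0 0 0 1; 1.1 0 -1.1 0 0 0 1; 1.15 0 -1 0 0 0 1; 1.25 0 -0.9 0 0 0 1; 1.3 0 -0.9 0 0 0 1",
)

```text
time: 9.15
position: [0.5578, 0.1339, 0.2404]
tool_rot: [-3.139, 0.118, 0.002]
ft_force: [-1.6, 2.9, -3.2]
grip_width: 0.603
grip_force: 15.0
```

Request:
jog_arm(
  rows="1.35 0 -0.7 0 0 0 1; 1.4 0 -0.7 0 0 0 1; 1.45 0 -0.5 0 0 0 1; 1.45 0 -0.5 0 0 0 1; 1.5 0 -0.35 0 0 0 1",
)

```text
time: 9.78
position: [0.6294, 0.1287, 0.2694]
tool_rot: [-3.139, 0.118, -0.001]
ft_force: [-4.2, 2.7, 4.9]
grip_width: 0.599
grip_force: 15.0
```

Request:
jog_arm(
  rows="1.5 0 -0.3 0 0 0 1; 1.5 0 -0.15 0 0 0 1; 1.5 0 -0.1 0 0 0 1; 1 0 0 0 0 0 1; 0 0 0 0 0 0 1",
)

```text
time: 10.4
position: [0.6862, 0.1246, 0.2753]
tool_rot: [-3.137, 0.12, -0.008]
ft_force: [1.3, 3.1, 5.6]
grip_width: 0.591
grip_force: 14.9
```

Request:
jog_arm(
  rows="0 0 0 0 0 0 -0.4; 0 0 0 0 0 0 -0.4; 0 0 0 0 0 0 -0.4; 0 0 -1 0 0 0 -0.4; 0 0 -3 0 0 0 -0.4",
)

```text
time: 11.02
position: [0.683, 0.1234, 0.3117]
tool_rot: [3.138, -0.119, -0.005]
ft_force: [0.1, -0.3, 0.1]
grip_width: 0.698
grip_force: 0.0
```

Request:
jog_arm(
  rows="0 0 -4 0 0 0 -0.4; -5 0 0 0 0 0 -0.4; -6 2 0 0 0 0 -0.4; -3 5 2 0 0 0 -0.4; 0 6 2 0 0 0 -0.4",
)

```text
time: 11.65
position: [0.5334, 0.0068, 0.3143]
tool_rot: [3.137, -0.112, 0.005]
ft_force: [0.8, -0.1, -0.1]
grip_width: 0.7
grip_force: 0.0
```

Request:
jog_arm(
  rows="0 6 2 0 0 0 -0.4; 0 6 2 0 0 0 -0.4; 0 6 2 0 0 0 -0.4; 0 0 0 0 0 0 -0.4; 0 0 0 0 0 0 -0.4",
)

```text
time: 12.28
position: [0.522, -0.1708, 0.2542]
tool_rot: [-3.139, 0.118, -0.001]
ft_force: [-0.5, 0.6, 1.0]
grip_width: 0.703
grip_force: 0.0
```

```bash
python3 - <<'E'
from h import *
st(); s=snap('scene','s2'); t=snap('top','t2'); w=snap('wrist','w4')
print('A',proj(w,[.432,-.141,.013]),'B',proj(w,[.541,-.212,.013]))
k=cv2.resize(s['img'],(427,320)); k2=cv2.resize(w['img'],(373,280)); k2=cv2.copyMakeBorder(k2,0,40,0,0,cv2.BORDER_CONSTANT)
cv2.imwrite('pics/c4.png',np.hstack([k,k2]))
E
```

```text
t 12.275 p [ 0.522  -0.1708  0.2542] rv [-3.139e+00  1.180e-01 -1.000e-03] F [-0.5  0.6  1. ] g 0.703 0.0 q [ 0.8   0.12 -0.57  1.58  0.06  1.46 -1.43]
A [259.81622378 238.21389359] B [309.32429064 151.8887004 ]
```

View pics/c4.png

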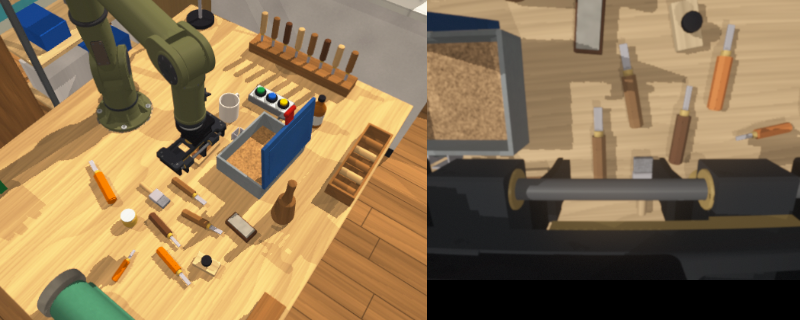

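The lid now stands nearly upright and the chest is empty. The wrist view shows all four gouges plus the small orange decoy. I'll measure the handles in it by colour.

```bash
python3 - <<'E'
from h import *
w=load('w4'); im=w['img']; h=cv2.cvtColor(im,cv2.COLOR_BGR2HSV)
for n,p in dict(B=[.541,-.212,.02],dark=[.46,-.302,.02],org=[.564,-.376,.02],A=[.45,-.1415,.02]).items():
    u,v=proj(w,p).round().astype(int); print(n,u,v,[h[v,u+k].tolist() for k in range(-20,33,4)])
E
```

```text
B 310 153 [[18, 89, 201], [17, 90, 202], [16, 110, 163], [15, 128, 151], [15, 127, 144], [14, 127, 145], [15, 131, 121], [15, 122, 107], [17, 99, 154], [17, 99, 155], [17, 99, 155], [17, 93, 183], [18, 90, 204], [18, 90, 204]]
dark 383 211 [[17, 95, 178], [16, 107, 148], [13, 127, 122], [12, 124, 125], [13, 130, 118], [12, 126, 119], [13, 123, 93], [16, 99, 141], [17, 100, 148], [17, 98, 158], [17, 90, 202], [17, 90, 202], [18, 90, 201], [18, 89, 201]]
org 443 124 [[17, 94, 182], [14, 134, 181], [13, 164, 207], [13, 160, 218], [13, 163, 211], [13, 169, 204], [12, 170, 199], [13, 142, 149], [17, 102, 150], [17, 101, 152], [17, 91, 197], [18, 91, 199], [17, 90, 199], [17, 90, 201]]
A 259 227 [[18, 87, 210], [17, 87, 208], [17, 96, 186], [14, 124, 152], [14, 124, 146], [14, 124, 146], [14, 125, 114], [14, 121, 110], [17, 99, 154], [17, 98, 154], [17, 98, 153], [17, 95, 175], [18, 91, 200], [17, 89, 200]]
```

```bash
cat >> h.py <<'E'
G={'A':[.432,-.141],'B':[.541,-.212],'dark':[.46,-.302],'org':[.564,-.376]}
def handle(w,xy,R0=60,smin=112):
    h=cv2.cvtColor(w['img'],cv2.COLOR_BGR2HSV); m=((h[...,1]>=smin)&(h[...,0]<=16)&(h[...,2]>60)).astype(np.uint8)
    m=cv2.morphologyEx(m,cv2.MORPH_OPEN,np.ones((3,3)))
    u,v=proj(w,[*xy,.015]); best=None
    for c in cv2.findContours(m,cv2.RETR_EXTERNAL,cv2.CHAIN_APPROX_NONE)[0]:
        if cv2.contourArea(c)<150: continue
        P=np.array([onz(w,*q,.015)[:2] for q in c[:,0]])
        r=cv2.minAreaRect((P*1000).astype(np.float32)); (cx,cy),(a,b),_=r
        if abs(max(a,b)-98)>18 or not 16<min(a,b)<36: continue
        dd=np.hypot(cx/1000-xy[0],cy/1000-xy[1])
        if dd<R0/1000 and (best is None or dd<best[0]):
            bx=cv2.boxPoints(r); e=sorted([(bx[1]-bx[0]),(bx[2]-bx[1])],key=np.linalg.norm)[1]; e=e*np.sign(e[0])
            best=(dd,[round(cx/1000,4),round(cy/1000,4)],round(float(np.arctan2(e[1],e[0])),3),np.round((a,b)).tolist())
    return best
E
python3 - <<'E'
from h import *
for n in ('w4','t2'):
    w=load(n)
    for g,p in G.items(): print(n,g,handle(w,p,smin=112 if n=='w4' else 150))
t=load('t2')
h=cv2.cvtColor(t['img'],cv2.COLOR_BGR2HSV); print([h[202,k].tolist() for k in range(340,368,2)])
E
```

```text
w4 A (np.float64(0.003681317856348239), [0.4354, -0.1397], -0.061, [25.0, 88.0])
w4 B (np.float64(0.0019579459635439083), [0.5396, -0.2107], 0.112, [98.0, 26.0])
w4 dark (np.float64(0.004207094129275765), [0.4595, -0.2978], -0.184, [28.0, 99.0])
w4 org (np.float64(0.003009422485674071), [0.5631, -0.3731], -0.187, [33.0, 101.0])
t2 A (np.float64(0.001029606791609793), [0.4312, -0.1403], -0.04, [25.0, 98.0])
t2 B None
t2 dark None
t2 org None
[[23, 109, 101], [30, 92, 78], [29, 96, 85], [28, 96, 88], [30, 85, 90], [31, 95, 89], [30, 98, 94], [27, 89, 97], [30, 84, 97], [31, 92, 97], [29, 83, 98], [28, 95, 99], [31, 85, 102], [31, 93, 99]]
```

```bash
python3 - <<'E'
from h import *
plan([(.544,-.210,.08,.112),(.544,-.210,-.022,.112)])
E
```

```text
to [ 0.544 -0.21   0.08   0.112] shift cm [ 2.41  3.88 17.46] turn [ 0.    -0.001 -0.184] n 4
0.60 0.97 4.37 0.00 -0.00 -0.05; 0.56 1.00 4.37 0.00 -0.00 -0.05; 0.51 1.02 4.37 0.00 -0.00 -0.05; 0.47 1.05 4.36 0.00 -0.00 -0.05
to [ 0.544 -0.21  -0.022  0.112] shift cm [ 0.   0.  10.2] turn [0. 0. 0.] n 2
0.00 0.00 5.10 0.00 0.00 0.00; 0.00 0.00 5.10 0.00 0.00 0.00
```

Request:
jog_arm(
  rows="0.6 1 4.4 0 0 -0.05 -0.4; 0.55 1 4.4 0 0 -0.05 -0.4; 0.5 1 4.4 0 0 -0.05 -0.4; 0.45 1 4.3 0 0 -0.034 -0.4; 0 0 0 0 0 0 -0.4",
)

```text
time: 13.05
position: [0.5405, -0.21, 0.0758]
tool_rot: [-3.134, -0.172, 0.009]
ft_force: [1.0, 0.2, 1.0]
grip_width: 0.7
grip_force: 0.0
```

Request:
jog_arm(
  rows="0 0 3 0 0 0 -0.4; 0 0 3 0 0 0 -0.4; 0 0 3 0 0 0 -0.4; 0 0 1.2 0 0 0 -0.4; 0 0 0 0 0 0 -0.4",
)

```text
time: 13.68
position: [0.5435, -0.211, -0.0223]
tool_rot: [3.137, 0.172, 0.001]
ft_force: [-0.1, 0.5, 0.3]
grip_width: 0.696
grip_force: 0.0
```

Request:
jog_arm(
  rows="0 0 0.2 0 0 0 -0.4; 0 0 0 0 0 0 -0.4",
)

```text
time: 13.92
position: [0.5435, -0.2117, -0.0243]
tool_rot: [3.136, 0.171, 0.002]
ft_force: [-0.6, 0.3, -0.3]
grip_width: 0.701
grip_force: 0.0
```

Request:
jog_arm(
  rows="0 0 0.2 0 0 0 -0.4; 0 0 0 0 0 0 -0.4",
)

```text
time: 14.18
position: [0.5425, -0.2115, -0.0274]
tool_rot: [3.137, 0.171, -0.0]
ft_force: [-0.6, 0.8, -0.0]
grip_width: 0.701
grip_force: 0.0
```

Request:
jog_arm(
  rows="0 0 0 0 0 0 1; 0 0 0 0 0 0 1; 0 0 0 0 0 0 1; 0 0 0 0 0 0 1; 0 0 0 0 0 0 1",
  force=40,
)

```text
time: 14.8
position: [0.5426, -0.2113, -0.0274]
tool_rot: [-3.137, -0.171, 0.0]
ft_force: [-0.2, 0.9, 0.4]
grip_width: 0.295
grip_force: 40.0
```

Request:
jog_arm(
  rows="0 0 -3 0 0 0 1; 0 0 -4 0 0 0 1; 0 0 -5 0 0 0 1; 0 0 -3 0 0 0 1; 0 0 0 0 0 0 1",
)

```text
time: 15.42
position: [0.5444, -0.212, 0.1251]
tool_rot: [3.134, 0.171, 0.007]
ft_force: [-0.3, -0.7, -2.2]
grip_width: 0.29
grip_force: 40.0
```

```bash
python3 - <<'E'
from h import *
s=st(); p=np.array(s['position']); d=snap('scene','s3')
for z in (0,.03,.07,.10): print('rep+%.2f'%z,proj(d,p+[0,0,z]), 'ends',[proj(d,p+[sx*.0375,sy*.095,z]).round(1).tolist() for sx,sy in((1,-1),(1,1),(-1,-1))])
u,v=proj(d,p+[0,0,.06]).astype(int); print(u,v); a=d['img'][v-60:v+60,u-80:u+80]; cv2.imwrite('pics/c5.png',cv2.resize(a,None,fx=5,fy=5,interpolation=cv2.INTER_CUBIC))
plan([(*ch(-.024,.085),.12,CY)])
E
```

```text
t 15.425 p [ 0.5444 -0.212   0.1251] rv [3.134 0.171 0.007] F [-0.3 -0.7 -2.2] g 0.29 39.996197652071714 q [ 0.81  0.26 -0.57  1.69  0.15  1.23 -1.25]
rep+0.00 [254.03766969 267.90609077] ends [[240.8, 306.7], [290.4, 248.3], [215.8, 288.5]]
rep+0.03 [253.42672829 261.92654265] ends [[239.9, 301.3], [290.6, 242.0], [214.3, 282.9]]
rep+0.07 [252.56952093 253.53317264] ends [[238.5, 293.7], [290.9, 233.3], [212.2, 274.9]]
rep+0.10 [251.8922256  246.89851568] ends [[237.5, 287.7], [291.1, 226.4], [210.5, 268.6]]
252 255
to [ 0.563  0.217  0.12  -0.074] shift cm [  6.68 -42.34   0.25] turn [ 0.001 -0.001  0.183] n 8
0.84 -5.29 0.03 0.00 -0.00 0.02; 0.71 -5.31 0.03 0.00 -0.00 0.02; 0.59 -5.32 0.03 0.00 -0.00 0.02; 0.47 -5.34 0.03 0.00 -0.00 0.02; 0.35 -5.35 0.03 0.00 -0.00 0.02; 0.23 -5.35 0.03 0.00 -0.00 0.02; 0.10 -5.36 0.04 0.00 -0.00 0.02; -0.02 -5.36 0.04 0.00 -0.00 0.02
```

View pics/c5.png

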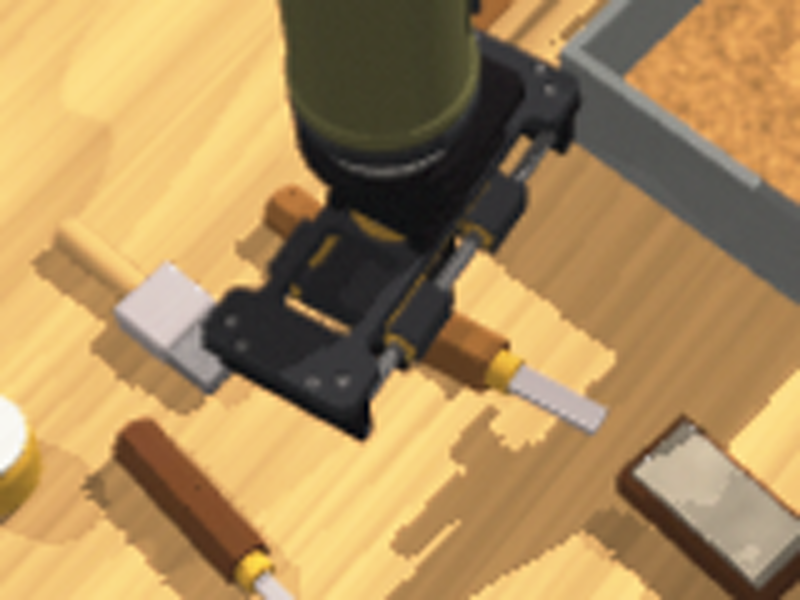

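The held gouge hangs level in the fingers. The body corners at px (244,282) and (286,225) lie 0.10 m above the reported TCP, so the whole tool sits 30 mm higher than reported and the fingers are their normal length. I'll carry it to the chest.

Request:
jog_arm(
  rows="0.8 -5.3 0 0 0 0.023 1; 0.7 -5.3 0 0 0 0.023 1; 0.6 -5.3 0 0 0 0.023 1; 0.5 -5.3 0 0 0 0.023 1; 0.35 -5.35 0 0 0 0.023 1",
)

```text
time: 16.1
position: [0.5538, 0.0568, 0.1202]
tool_rot: [3.141, -0.011, -0.005]
ft_force: [1.2, 0.6, -1.5]
grip_width: 0.293
grip_force: 40.0
```

Request:
jog_arm(
  rows="0.2 -5.35 0 0 0 0.023 1; 0.1 -5.4 0 0 0 0.023 1; 0 -5.4 0 0 0 0.023 1; 0 0 0 0 0 0 1; 0 0 0 0 0 0 1",
)

```text
time: 16.73
position: [0.562, 0.2159, 0.1204]
tool_rot: [3.138, -0.117, -0.005]
ft_force: [0.4, -1.0, -2.1]
grip_width: 0.293
grip_force: 40.0
```

```bash
python3 - <<'E'
from h import *
st(); plan([(*ch(-.024,.085),.12,CY)]); snap('wrist','w5')
E
```

```text
t 16.725 p [0.562  0.2159 0.1204] rv [ 3.138 -0.117 -0.005] F [ 0.4 -1.  -2.1] g 0.293 39.996149986982346 q [ 0.21  0.36 -0.76  1.64  0.26  1.25 -2.25]
to [ 0.563  0.217  0.12  -0.074] shift cm [ 0.13 -0.07  0.04] turn [ 0.002  0.003 -0.001] n 1
0.13 -0.07 0.04 0.00 0.00 -0.00
```

Request:
jog_arm(
  rows="0.1 0 3 0 0 0 1; 0 0 4 0 0 0 1; 0 0 3.5 0 0 0 1; 0 0 2 0 0 0 1; 0 0 0 0 0 0 1",
)

```text
time: 17.4
position: [0.5632, 0.215, -0.004]
tool_rot: [3.138, -0.121, -0.005]
ft_force: [0.9, -0.1, -1.0]
grip_width: 0.294
grip_force: 40.0
```

Request:
jog_arm(
  rows="0 0 0.5 0 0 0 1; 0 0 0.2 0 0 0 1; 0 0 0 0 0 0 1",
)

```text
time: 17.77
position: [0.5646, 0.217, -0.0088]
tool_rot: [-3.139, 0.118, -0.002]
ft_force: [-1.1, 0.6, -0.7]
grip_width: 0.294
grip_force: 40.0
```

Request:
jog_arm(
  rows="0 0 0.5 0 0 0 1; 0 0 0.2 0 0 0 1; 0 0 0 0 0 0 0.15; 0 0 0 0 0 0 0.15; 0 0 0 0 0 0 0.15",
)

```text
time: 18.4
position: [0.5643, 0.217, -0.0162]
tool_rot: [-3.139, 0.118, -0.001]
ft_force: [0.1, 0.5, 0.4]
grip_width: 0.415
grip_force: 0.0
```

Request:
jog_arm(
  rows="0 0 -1 0 0 0 0.1; 0 0 -3 0 0 0 0; 0 0 -5 0 0 0 0; 0 0 -5 0 0 0 -0.4; 0 0 -4 0 0 0 -0.4",
)

```text
time: 19.02
position: [0.5646, 0.2173, 0.1668]
tool_rot: [-3.139, 0.117, -0.004]
ft_force: [0.1, -0.1, -0.6]
grip_width: 0.64
grip_force: 0.0
```

```bash
python3 - <<'E'
from h import *
st()
w=snap('wrist','w6'); print('slot px',proj(w,[*ch(-.028,.085),.02]))
cv2.imwrite('pics/w6s.png',w['img'])
# hover for dark: from A side; view pose
plan([(.50,-.02,.24,-.074),(.42,-.30,.24,-.18)])
E
```

```text
t 19.025 p [0.5646 0.2173 0.1668] rv [-3.139  0.117 -0.004] F [ 0.1 -0.1 -0.6] g 0.64 0.0 q [ 0.22  0.32 -0.78  1.58  0.23  1.33 -2.23]
slot px [277.37053746 189.31626499]
to [ 0.5   -0.02   0.24  -0.074] shift cm [-4.85 24.29 -6.9 ] turn [-0.004 -0.01  -0.001] n 5
-0.97 4.86 -1.38 -0.00 -0.00 -0.00; -0.97 4.86 -1.38 -0.00 -0.00 -0.00; -0.98 4.86 -1.37 -0.00 -0.00 -0.00; -0.98 4.86 -1.36 -0.00 -0.00 -0.00; -0.99 4.86 -1.36 -0.00 -0.00 -0.00
to [ 0.42 -0.3   0.24 -0.18] shift cm [-5.91 28.51  0.  ] turn [0.    0.    0.106] n 5
-1.18 5.70 0.00 0.00 0.00 0.02; -1.06 5.73 0.00 0.00 0.00 0.02; -0.94 5.75 0.00 0.00 0.00 0.02; -0.82 5.77 0.00 0.00 0.00 0.02; -0.69 5.78 0.00 0.00 0.00 0.02
```

View pics/w6s.png

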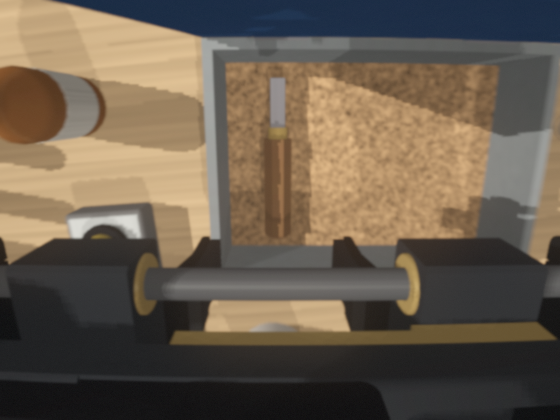

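Gouge B lies in the chest along its x: handle (279,236)–(278,138), blade tip at row 78, clear of the walls. Next I'll move to a pose that shows the other three.

Request:
jog_arm(
  rows="-1 4.9 -1.4 0 0 0 -0.4; -1 4.9 -1.4 0 0 0 -0.4; -1 4.9 -1.4 0 0 0 -0.4; -1 4.9 -1.4 0 0 0 -0.4; -1 4.9 -1.4 0 0 0 -0.4",
)

```text
time: 19.7
position: [0.4953, -0.025, 0.2347]
tool_rot: [3.139, -0.117, 0.002]
ft_force: [0.8, -0.7, -0.2]
grip_width: 0.696
grip_force: 0.0
```

Request:
jog_arm(
  rows="-0.8 5.7 0 0 0 0.02 -0.4; -0.7 5.7 0 0 0 0.02 -0.4; -0.6 5.7 0 0 0 0.02 -0.4; -0.6 5.7 0 0 0 0.02 -0.4; 0 0 0 0 0 0 -0.4",
)

```text
time: 20.32
position: [0.4427, -0.2529, 0.2336]
tool_rot: [3.13, -0.258, -0.001]
ft_force: [0.3, 0.1, -0.2]
grip_width: 0.7
grip_force: 0.0
```

```bash
python3 - <<'E'
from h import *
st(); w=snap('wrist','w7')
for g,p in G.items(): print(g,handle(w,p))
_,xy,yaw,_=handle(w,G['dark'])
x,y=xy[0]+.004*np.cos(yaw),xy[1]+.004*np.sin(yaw)
plan([(x,y,.06,yaw),(x,y,-.0275,yaw)])
E
```

```text
t 20.325 p [ 0.4427 -0.2529  0.2336] rv [ 3.13e+00 -2.58e-01 -1.00e-03] F [ 0.3  0.1 -0.2] g 0.7 0.0 q [ 0.87  0.02 -0.41  1.71  0.01  1.41 -1.27]
A (np.float64(0.002286070325609321), [0.4306, -0.1392], -0.051, [28.0, 100.0])
B None
dark (np.float64(0.004569947952521657), [0.4597, -0.2974], -0.192, [26.0, 98.0])
org (np.float64(0.003282883910688608), [0.5632, -0.3728], -0.186, [31.0, 100.0])
to [ 0.464 -0.298  0.06  -0.192] shift cm [ 2.69  4.51 17.37] turn [-0.    -0.     0.032] n 4
0.67 1.13 4.34 -0.00 -0.00 0.01; 0.68 1.12 4.34 -0.00 -0.00 0.01; 0.69 1.12 4.34 -0.00 -0.00 0.01; 0.70 1.11 4.34 -0.00 -0.00 0.01
to [ 0.464 -0.298 -0.028 -0.192] shift cm [0.   0.   8.75] turn [0. 0. 0.] n 2
0.00 0.00 4.38 0.00 0.00 0.00; 0.00 0.00 4.38 0.00 0.00 0.00
```

Request:
jog_arm(
  rows="0.7 1.15 4.35 0 0 0.01 -0.4; 0.7 1.15 4.35 0 0 0.01 -0.4; 0.7 1.1 4.35 0 0 0.01 -0.4; 0.6 1.1 4.35 0 0 0 -0.4; 0 0 0 0 0 0 -0.4",
)

```text
time: 21.0
position: [0.4623, -0.2938, 0.0567]
tool_rot: [-3.124, 0.288, 0.009]
ft_force: [0.8, -0.6, 1.0]
grip_width: 0.701
grip_force: 0.0
```

Request:
jog_arm(
  rows="0 0 3 0 0 0 -0.4; 0 0 3 0 0 0 -0.4; 0 0 2.3 0 0 0 -0.4; 0 0 0.4 0 0 0 -0.4; 0 0 0 0 0 0 -0.4",
)

```text
time: 21.62
position: [0.4656, -0.2964, -0.0255]
tool_rot: [3.127, -0.289, 0.004]
ft_force: [-0.1, -0.5, 1.2]
grip_width: 0.698
grip_force: 0.0
```

Request:
jog_arm(
  rows="0 0 0 0 0 0 1; 0 0 0 0 0 0 1; 0 0 0 0 0 0 1; 0 0 0 0 0 0 1; 0 0 0 0 0 0 1",
)

```text
time: 22.25
position: [0.464, -0.297, -0.0273]
tool_rot: [3.128, -0.291, 0.0]
ft_force: [-0.5, 0.0, 1.1]
grip_width: 0.29
grip_force: 40.0
```

Request:
jog_arm(
  rows="0 0 -3 0 0 0 1; 0 0 -4 0 0 0 1; 0 0 -5 0 0 0 1; 0 0 -3 0 0 0 1; 0 0 0 0 0 0 1",
)

```text
time: 22.88
position: [0.4657, -0.2974, 0.1249]
tool_rot: [3.126, -0.29, 0.007]
ft_force: [0.3, -0.4, -2.1]
grip_width: 0.294
grip_force: 40.0
```

```bash
python3 - <<'E'
from h import *
st(); plan([(.50,-.03,.125,-.12),(*ch(-.024,.029),.12,CY)])
E
```

```text
t 22.875 p [ 0.4657 -0.2974  0.1249] rv [ 3.126 -0.29   0.007] F [ 0.3 -0.4 -2.1] g 0.294 39.999633422121406 q [ 0.88  0.17 -0.4   1.77  0.07  1.2  -1.29]
to [ 0.5   -0.03   0.125 -0.12 ] shift cm [ -1.55 -26.91  -0.07] turn [ 0.002 -0.004 -0.065] n 5
-0.31 -5.38 -0.01 0.00 -0.00 -0.01; -0.24 -5.39 -0.01 0.00 -0.00 -0.01; -0.17 -5.39 -0.01 0.00 -0.00 -0.01; -0.10 -5.39 -0.01 0.00 -0.00 -0.01; -0.03 -5.39 -0.00 0.00 -0.00 -0.01
to [ 0.559  0.161  0.12  -0.074] shift cm [  3.6  -19.64   0.5 ] turn [ 0.     0.    -0.046] n 4
0.90 -4.91 0.13 0.00 0.00 -0.01; 0.96 -4.90 0.13 0.00 0.00 -0.01; 1.01 -4.89 0.13 0.00 0.00 -0.01; 1.07 -4.88 0.13 0.00 0.00 -0.01
```

Request:
jog_arm(
  rows="-0.3 -5.4 0 0 0 -0.013 1; -0.25 -5.4 0 0 0 -0.013 1; -0.2 -5.4 0 0 0 -0.013 1; -0.1 -5.4 0 0 0 -0.013 1; 0 -5.4 0 0 0 -0.013 1",
)

```text
time: 23.5
position: [0.4971, -0.0268, 0.1206]
tool_rot: [-3.136, 0.188, 0.004]
ft_force: [0.4, -0.7, -1.8]
grip_width: 0.293
grip_force: 40.0
```

Request:
jog_arm(
  rows="0.9 -4.9 0.1 0 0 -0.012 1; 0.95 -4.9 0.1 0 0 -0.012 1; 1 -4.9 0.1 0 0 -0.012 1; 1.05 -4.9 0.1 0 0 -0.012 1; 0 0 0 0 0 0 1",
)

```text
time: 24.12
position: [0.5553, 0.1683, 0.1164]
tool_rot: [-3.136, 0.101, 0.006]
ft_force: [-0.6, -0.4, -0.9]
grip_width: 0.292
grip_force: 40.0
```

```bash
python3 - <<'E'
from h import *
st(); plan([(*ch(-.024,.027),.12,CY),(*ch(-.024,.027),-.016,CY)])
E
```

```text
t 24.125 p [0.5553 0.1683 0.1164] rv [-3.136  0.101  0.006] F [-0.6 -0.4 -0.9] g 0.292 40.00011708587408 q [ 0.3   0.31 -0.75  1.7   0.21  1.23 -2.14]
to [ 0.559  0.159  0.12  -0.074] shift cm [ 0.44  0.93 -0.37] turn [-0.004  0.004  0.01 ] n 1
0.44 0.93 -0.37 -0.00 0.00 0.01
to [ 0.559  0.159 -0.016 -0.074] shift cm [ 0.   0.  13.6] turn [0. 0. 0.] n 3
0.00 0.00 4.53 0.00 0.00 0.00; 0.00 0.00 4.53 0.00 0.00 0.00; 0.00 0.00 4.53 0.00 0.00 0.00
```

Request:
jog_arm(
  rows="0 0 0 0 0 0 1; 0 0 0 0 0 0 1",
)

```text
time: 24.38
position: [0.5569, 0.1605, 0.1176]
tool_rot: [3.138, -0.117, -0.002]
ft_force: [0.5, 0.6, -1.7]
grip_width: 0.294
grip_force: 40.0
```

Request:
jog_arm(
  rows="0.2 0 4 0 0 0 1; 0 0 4 0 0 0 1; 0 0 3.5 0 0 0 1; 0 0 1.6 0 0 0 1; 0 0 0 0 0 0 1",
)

```text
time: 25.0
position: [0.5587, 0.1613, -0.0131]
tool_rot: [3.139, -0.115, -0.003]
ft_force: [0.5, -0.3, -0.5]
grip_width: 0.292
grip_force: 40.0
```

Request:
jog_arm(
  rows="0 0 0.3 0 0 0 1; 0 0 0 0 0 0 1; 0 0 0 0 0 0 0.15; 0 0 0 0 0 0 0.15; 0 0 0 0 0 0 0.15",
)

```text
time: 25.62
position: [0.5595, 0.1623, -0.0151]
tool_rot: [3.14, -0.113, 0.001]
ft_force: [-0.6, -0.2, 0.2]
grip_width: 0.422
grip_force: 0.0
```

Request:
jog_arm(
  rows="0 0 -1 0 0 0 0.15; 0 0 -3 0 0 0 0.1; 0 0 -5 0 0 0 0; 0 0 -5 0 0 0 -0.4; 0 0 -4 0 0 0 -0.4",
)

```text
time: 26.25
position: [0.5597, 0.1628, 0.1677]
tool_rot: [-3.139, 0.113, -0.004]
ft_force: [0.7, 0.7, -0.0]
grip_width: 0.642
grip_force: 0.0
```

```bash
python3 - <<'E'
from h import *
st()
w=snap('wrist','w8'); h=cv2.cvtColor(w['img'],cv2.COLOR_BGR2HSV)
for y in (.08,.027): print(y,proj(w,[*ch(-.028,y),.021]))
for v in (150,180,210): print(v,[int(x) for x in w['img'][v,180:480:6].mean(1)])
plan([(.50,-.02,.22,-.074),(.44,-.25,.23,-.16)])
E
```

```text
t 26.25 p [0.5597 0.1628 0.1677] rv [-3.139  0.113 -0.004] F [ 0.7  0.7 -0. ] g 0.642 0.0 q [ 0.32  0.27 -0.76  1.63  0.19  1.32 -2.12]
0.08 [227.50192636 188.47417537]
0.027 [280.53214553 188.55625082]
150 [126, 142, 126, 126, 116, 81, 91, 124, 86, 96, 146, 128, 112, 145, 113, 100, 100, 91, 71, 132, 139, 117, 166, 154, 155, 174, 155, 154, 147, 137, 160, 155, 159, 150, 174, 162, 139, 144, 165, 168, 151, 152, 146, 147, 147, 146, 146, 146, 143, 157]
180 [124, 130, 123, 122, 133, 82, 91, 102, 87, 87, 126, 122, 127, 172, 121, 102, 98, 89, 73, 114, 121, 119, 148, 148, 159, 153, 158, 151, 159, 152, 159, 163, 156, 167, 155, 147, 157, 165, 173, 165, 156, 164, 155, 147, 147, 145, 144, 144, 146, 169]
210 [104, 109, 110, 106, 106, 81, 88, 97, 89, 79, 109, 93, 100, 138, 115, 103, 98, 90, 66, 103, 100, 112, 166, 150, 156, 162, 153, 161, 145, 159, 145, 161, 163, 162, 139, 143, 147, 142, 155, 164, 154, 151, 144, 115, 142, 91, 90, 91, 119, 130]
to [ 0.5   -0.02   0.22  -0.074] shift cm [-4.88 18.78 -4.79] turn [-0.002 -0.01   0.002] n 4
-1.22 4.70 -1.20 -0.00 -0.00 0.00; -1.22 4.70 -1.19 -0.00 -0.00 0.00; -1.22 4.70 -1.19 -0.00 -0.00 0.00; -1.22 4.70 -1.18 -0.00 -0.00 0.00
to [ 0.44 -0.25  0.23 -0.16] shift cm [-4.28 23.38 -1.  ] turn [0.    0.    0.086] n 4
-1.07 5.85 -0.25 0.00 0.00 0.02; -0.94 5.87 -0.25 0.00 0.00 0.02; -0.82 5.89 -0.25 0.00 0.00 0.02; -0.69 5.90 -0.25 0.00 0.00 0.02
```

Request:
jog_arm(
  rows="-1.2 4.7 -1.2 0 0 0 -0.4; -1.2 4.7 -1.2 0 0 0 -0.4; -1.2 4.7 -1.2 0 0 0 -0.4; -1.2 4.7 -1.2 0 0 0 -0.4; -1 5.8 -0.2 0 0 0.02 -0.4",
)

```text
time: 26.92
position: [0.4839, -0.0793, 0.2163]
tool_rot: [3.137, -0.142, 0.005]
ft_force: [1.3, -0.4, -0.6]
grip_width: 0.699
grip_force: 0.0
```

Request:
jog_arm(
  rows="-0.9 5.9 -0.2 0 0 0.02 -0.4; -0.8 5.9 -0.2 0 0 0.02 -0.4; -0.7 5.9 -0.2 0 0 0.02 -0.4; 0 0 0 0 0 0 -0.4; 0 0 0 0 0 0 -0.4",
)

```text
time: 27.55
position: [0.4404, -0.2512, 0.2208]
tool_rot: [-3.132, 0.238, -0.001]
ft_force: [1.5, -0.1, -0.1]
grip_width: 0.702
grip_force: 0.0
```

```bash
python3 - <<'E'
from h import *
st(); w=snap('wrist','w9')
for g,p in G.items(): print(g,handle(w,p))
_,xy,yaw,_=handle(w,G['org'])
x,y=xy[0]+.004*np.cos(yaw),xy[1]+.004*np.sin(yaw)
plan([(x,y,.06,yaw),(x,y,-.0275,yaw)])
t=load('top0'); print('clamp knob',onz(t,391,159,.05))
E
```

```text
t 27.55 p [ 0.4404 -0.2512  0.2208] rv [-3.132e+00  2.380e-01 -1.000e-03] F [ 1.5 -0.1 -0.1] g 0.702 0.0 q [ 0.88  0.02 -0.41  1.74  0.01  1.39 -1.26]
A (np.float64(0.0023705979731133632), [0.4298, -0.14], -0.051, [29.0, 99.0])
B None
dark None
org (np.float64(0.004441981938933984), [0.5607, -0.373], -0.184, [31.0, 97.0])
to [ 0.565 -0.374  0.06  -0.184] shift cm [14.08 10.34 16.09] turn [-0.    -0.     0.034] n 4
3.52 2.59 4.02 -0.00 -0.00 0.01; 3.54 2.56 4.02 -0.00 -0.00 0.01; 3.57 2.52 4.02 -0.00 -0.00 0.01; 3.59 2.49 4.02 -0.00 -0.00 0.01
to [ 0.565 -0.374 -0.028 -0.184] shift cm [0.   0.   8.75] turn [0. 0. 0.] n 2
0.00 0.00 4.38 0.00 0.00 0.00; 0.00 0.00 4.38 0.00 0.00 0.00
clamp knob [ 0.66037241 -0.310231    0.05      ]
```

Request:
jog_arm(
  rows="3.5 2.6 4 0 0 0.01 -0.4; 3.55 2.55 4 0 0 0.01 -0.4; 3.55 2.5 4 0 0 0.01 -0.4; 3.5 2.5 4 0 0 0.004 -0.4; 0 0 0 0 0 0 -0.4",
)

```text
time: 28.22
position: [0.561, -0.3734, 0.0534]
tool_rot: [-3.122, 0.289, 0.013]
ft_force: [-0.5, 0.4, -0.8]
grip_width: 0.699
grip_force: 0.0
```

Request:
jog_arm(
  rows="0 0 0 0 0 0 -0.4; 0 0 3 0 0 0 -0.4; 0 0 3 0 0 0 -0.4; 0 0 2 0 0 0 -0.4; 0 0 0 0 0 0 -0.4",
)

```text
time: 28.85
position: [0.5619, -0.3747, -0.0191]
tool_rot: [-3.128, 0.29, 0.001]
ft_force: [0.8, -0.4, 0.6]
grip_width: 0.697
grip_force: 0.0
```

```bash
python3 - <<'E'
from h import *
st(); plan([(.5646,-.3737,-.0275,-.184)])
E
```

```text
t 28.85 p [ 0.5619 -0.3747 -0.0191] rv [-3.128e+00  2.900e-01  1.000e-03] F [ 0.8 -0.4  0.6] g 0.697 0.0 q [ 0.81  0.56 -0.35  1.58  0.21  1.04 -1.35]
to [ 0.565 -0.374 -0.028 -0.184] shift cm [ 0.25 -0.14  0.84] turn [-0.     0.001 -0.001] n 1
0.25 -0.14 0.84 -0.00 0.00 -0.00
```

Request:
jog_arm(
  rows="0.2 -0.1 0.7 0 0 0 -0.4; 0 0 0 0 0 0 -0.4",
)

```text
time: 29.1
position: [0.5651, -0.375, -0.0256]
tool_rot: [3.128, -0.291, 0.002]
ft_force: [-0.1, 0.2, -1.0]
grip_width: 0.698
grip_force: 0.0
```

Request:
jog_arm(
  rows="0 0 0 0 0 0 1; 0 0 0 0 0 0 1; 0 0 0 0 0 0 1; 0 0 0 0 0 0 1; 0 0 0 0 0 0 1",
)

```text
time: 29.72
position: [0.5643, -0.3749, -0.0264]
tool_rot: [-3.128, 0.292, 0.0]
ft_force: [0.6, 0.6, 0.1]
grip_width: 0.295
grip_force: 40.0
```

Request:
jog_arm(
  rows="0 0 -3 0 0 0 1; 0 0 -4 0 0 0 1; 0 0 -5 0 0 0 1; 0 0 -3 0 0 0 1; 0 0 0 0 0 0 1",
)

```text
time: 30.35
position: [0.566, -0.3759, 0.1265]
tool_rot: [3.125, -0.292, 0.007]
ft_force: [0.2, -0.3, -1.2]
grip_width: 0.293
grip_force: 40.0
```

```bash
python3 - <<'E'
from h import *
st(); plan([(.52,-.03,.125,-.12),(*ch(-.024,-.027),.12,CY)])
E
```

```text
t 30.35 p [ 0.566  -0.3759  0.1265] rv [ 3.125 -0.292  0.007] F [ 0.2 -0.3 -1.2] g 0.293 39.99943326227367 q [ 0.83  0.44 -0.37  1.45  0.16  1.28 -1.32]
to [ 0.52  -0.03   0.125 -0.12 ] shift cm [-1.092e+01 -3.314e+01  2.000e-02] turn [ 0.002 -0.005 -0.066] n 6
-1.82 -5.52 0.00 0.00 -0.00 -0.01; -1.76 -5.54 0.01 0.00 -0.00 -0.01; -1.70 -5.56 0.01 0.00 -0.00 -0.01; -1.64 -5.58 0.01 0.00 -0.00 -0.01; -1.58 -5.60 0.02 0.00 -0.00 -0.01; -1.51 -5.62 0.02 0.00 -0.00 -0.01
to [ 0.555  0.105  0.12  -0.074] shift cm [  1.87 -13.81   0.5 ] turn [ 0.     0.    -0.046] n 3
0.62 -4.60 0.17 0.00 0.00 -0.02; 0.69 -4.59 0.17 0.00 0.00 -0.02; 0.76 -4.58 0.17 0.00 0.00 -0.02
```

Request:
jog_arm(
  rows="-1.8 -5.5 0 0 0 -0.011 1; -1.75 -5.5 0 0 0 -0.011 1; -1.7 -5.6 0 0 0 -0.011 1; -1.6 -5.6 0 0 0 -0.011 1; -1.6 -5.6 0 0 0 -0.011 1",
)

```text
time: 30.98
position: [0.5246, -0.0849, 0.1215]
tool_rot: [-3.134, 0.206, 0.005]
ft_force: [1.1, 0.7, -2.2]
grip_width: 0.292
grip_force: 40.0
```

Request:
jog_arm(
  rows="-1.5 -5.6 0 0 0 -0.011 1; 0.6 -4.6 0.2 0 0 -0.015 1; 0.7 -4.6 0.2 0 0 -0.015 1; 0.75 -4.5 0.2 0 0 -0.015 1; 0 0 0 0 0 0 1",
)

```text
time: 31.6
position: [0.5519, 0.1099, 0.1156]
tool_rot: [-3.137, 0.106, 0.005]
ft_force: [-0.5, -0.5, -2.1]
grip_width: 0.292
grip_force: 40.0
```

Request:
jog_arm(
  rows="0 0 0 0 0 0 1; 0 0 0 0 0 0 1",
)

```text
time: 31.85
position: [0.5532, 0.1027, 0.1167]
tool_rot: [3.138, -0.122, -0.002]
ft_force: [0.9, 0.2, -0.7]
grip_width: 0.291
grip_force: 40.0
```

```bash
python3 - <<'E'
from h import *
st(); plan([(*ch(-.024,-.027),-.0155,CY)])
E
```

```text
t 31.85 p [0.5532 0.1027 0.1167] rv [ 3.138e+00 -1.220e-01 -2.000e-03] F [ 0.9  0.2 -0.7] g 0.291 39.99932608567178 q [ 0.36  0.25 -0.68  1.74  0.17  1.21 -2.01]
to [ 0.555  0.105 -0.016 -0.074] shift cm [ 0.19 -0.25 13.22] turn [ 0.001  0.001 -0.004] n 3
0.06 -0.08 4.41 0.00 0.00 -0.00; 0.06 -0.08 4.41 0.00 0.00 -0.00; 0.06 -0.08 4.41 0.00 0.00 -0.00
```

Request:
jog_arm(
  rows="0.2 -0.2 4 0 0 0 1; 0 0 4 0 0 0 1; 0 0 3.5 0 0 0 1; 0 0 1.5 0 0 0 1; 0 0 0 0 0 0 1",
)

```text
time: 32.48
position: [0.5552, 0.1056, -0.013]
tool_rot: [3.139, -0.12, -0.003]
ft_force: [0.3, 0.0, -1.9]
grip_width: 0.296
grip_force: 40.0
```

Request:
jog_arm(
  rows="0 0 0.3 0 0 0 1; 0 0 0 0 0 0 1; 0 0 0 0 0 0 0.15; 0 0 0 0 0 0 0.15; 0 0 0 0 0 0 0.15",
)

```text
time: 33.1
position: [0.5561, 0.1065, -0.0151]
tool_rot: [3.139, -0.118, 0.001]
ft_force: [-0.0, -0.3, 0.8]
grip_width: 0.424
grip_force: 0.0
```

Request:
jog_arm(
  rows="0 0 -1 0 0 0 0.15; 0 0 -3 0 0 0 0.1; 0 0 -5 0 0 0 0; 0 0 -5 0 0 0 -0.4; 0 0 -4 0 0 0 -0.4",
)

```text
time: 33.72
position: [0.5563, 0.1069, 0.1676]
tool_rot: [-3.139, 0.117, -0.004]
ft_force: [-0.1, 0.5, -0.5]
grip_width: 0.635
grip_force: 0.0
```

```bash
python3 - <<'E'
from h import *
st(); snap('wrist','w10')
plan([(.42,-.09,.22,-.05)])
E
```

```text
t 33.725 p [0.5563 0.1069 0.1676] rv [-3.139  0.117 -0.004] F [-0.1  0.5 -0.5] g 0.635 0.0 q [ 0.37  0.21 -0.69  1.67  0.14  1.3  -1.99]
to [ 0.42 -0.09  0.22 -0.05] shift cm [-12.37  20.76  -4.85] turn [-0.001 -0.011 -0.025] n 5
-2.47 4.15 -0.97 -0.00 -0.00 -0.00; -2.50 4.14 -0.96 -0.00 -0.00 -0.00; -2.52 4.13 -0.96 -0.00 -0.00 -0.00; -2.54 4.11 -0.95 -0.00 -0.00 -0.00; -2.56 4.10 -0.95 -0.00 -0.00 -0.00
```

Request:
jog_arm(
  rows="-2.3 4.2 -1 0 0 0 -0.4; -2.3 4.2 -1 0 0 0 -0.4; -2.3 4.2 -1 0 0 0 -0.4; -2.3 4.2 -1 0 0 0 -0.4; -2.3 4.2 -1 0 0 0 -0.4",
)

```text
time: 34.4
position: [0.4244, -0.0953, 0.2155]
tool_rot: [3.139, -0.117, 0.002]
ft_force: [-0.4, -1.1, 0.0]
grip_width: 0.698
grip_force: 0.0
```

Request:
jog_arm(
  rows="0 0 0 0 0 0 -0.4; 0 0 0 0 0 0 -0.4",
)

```text
time: 34.65
position: [0.4256, -0.0936, 0.215]
tool_rot: [3.139, -0.117, 0.001]
ft_force: [0.3, 0.3, 0.3]
grip_width: 0.699
grip_force: 0.0
```

```bash
python3 - <<'E'
from h import *
st(); w=snap('wrist','w11')
print(handle(w,G['A']))
_,xy,yaw,_=handle(w,G['A'])
x,y=xy[0]+.004*np.cos(yaw),xy[1]+.004*np.sin(yaw)
plan([(x,y,.06,yaw),(x,y,-.0265,yaw)])
E
```

```text
t 34.65 p [ 0.4256 -0.0936  0.215 ] rv [ 3.139e+00 -1.170e-01  1.000e-03] F [0.3 0.3 0.3] g 0.699 0.0 q [ 0.7  -0.15 -0.48  1.89 -0.07  1.38 -1.41]
(np.float64(0.0022921414501427782), [0.4303, -0.1395], -0.054, [26.0, 98.0])
to [ 0.434 -0.14   0.06  -0.054] shift cm [ 1.19  4.59 15.47] turn [-0.    -0.    -0.019] n 3
0.40 1.53 5.16 -0.00 -0.00 -0.01; 0.39 1.53 5.16 -0.00 -0.00 -0.01; 0.38 1.54 5.16 -0.00 -0.00 -0.01
to [ 0.434 -0.14  -0.026 -0.054] shift cm [0.   0.   8.65] turn [0. 0. 0.] n 2
0.00 0.00 4.32 0.00 0.00 0.00; 0.00 0.00 4.32 0.00 0.00 0.00
```

Request:
jog_arm(
  rows="0.4 1.55 5.1 0 0 -0.01 -0.2; 0.4 1.55 5.1 0 0 -0.01 -0.2; 0.4 1.5 5.1 0 0 0 -0.2; 0 0 0 0 0 0 -0.2; 0 0 0 0 0 0 -0.2",
)

```text
time: 35.33
position: [0.4358, -0.1397, 0.0629]
tool_rot: [-3.14, 0.083, -0.002]
ft_force: [0.8, -0.3, 0.0]
grip_width: 0.599
grip_force: 0.0
```

Request:
jog_arm(
  rows="0 0 3 0 0 0 -0.2; 0 0 3 0 0 0 -0.2; 0 0 2 0 0 0 -0.2; 0 0 0 0 0 0 -0.2; 0 0 0 0 0 0 -0.2",
)

```text
time: 35.95
position: [0.4364, -0.1411, -0.0163]
tool_rot: [3.139, -0.085, 0.005]
ft_force: [0.4, -0.0, 0.9]
grip_width: 0.601
grip_force: 0.0
```

```bash
python3 - <<'E'
from h import *
st(); plan([(.4343,-.1397,-.0265,-.054)])
E
```

```text
t 35.95 p [ 0.4364 -0.1411 -0.0163] rv [ 3.139 -0.085  0.005] F [ 0.4 -0.   0.9] g 0.601 0.0 q [ 0.7   0.16 -0.46  2.12  0.09  0.88 -1.45]
to [ 0.434 -0.14  -0.026 -0.054] shift cm [-0.22 -0.13  1.02] turn [ 0.001 -0.004 -0.   ] n 1
-0.22 -0.13 1.02 0.00 -0.00 -0.00
```

Request:
jog_arm(
  rows="-0.1 -0.1 0.9 0 0 0 -0.2; 0 0 0 0 0 0 -0.2; 0 0 0 0 0 0 1; 0 0 0 0 0 0 1; 0 0 0 0 0 0 1",
)

```text
time: 36.58
position: [0.4334, -0.14, -0.0273]
tool_rot: [3.14, -0.087, 0.0]
ft_force: [-0.7, -0.0, 1.2]
grip_width: 0.347
grip_force: 0.0
```

Request:
jog_arm(
  rows="0 0 0 0 0 0 1; 0 0 0 0 0 0 1; 0 0 0 0 0 0 1",
)

```text
time: 36.95
position: [0.4334, -0.1399, -0.0274]
tool_rot: [3.14, -0.087, 0.0]
ft_force: [-0.1, 0.5, 1.6]
grip_width: 0.293
grip_force: 40.0
```

Request:
jog_arm(
  rows="0 0 -3 0 0 0 1; 0 0 -4 0 0 0 1; 0 0 -5 0 0 0 1; 0 0 -3 0 0 0 1; 0 0 0 0 0 0 1",
)

```text
time: 37.58
position: [0.4351, -0.1405, 0.1246]
tool_rot: [3.138, -0.087, 0.007]
ft_force: [0.1, 0.9, -2.2]
grip_width: 0.294
grip_force: 40.0
```

```bash
python3 - <<'E'
from h import *
st(); plan([(*ch(-.024,-.083),.12,CY)])
E
```

```text
t 37.575 p [ 0.4351 -0.1405  0.1246] rv [ 3.138 -0.087  0.007] F [ 0.1  0.9 -2.2] g 0.294 39.998657810501754 q [ 0.73 -0.04 -0.47  1.98 -0.02  1.19 -1.35]
to [ 0.551  0.049  0.12  -0.074] shift cm [ 10.52 -19.56   0.47] turn [ 0.002 -0.004  0.019] n 4
2.63 -4.89 0.12 0.00 -0.00 0.00; 2.61 -4.90 0.12 0.00 -0.00 0.00; 2.58 -4.91 0.12 0.00 -0.00 0.00; 2.56 -4.93 0.12 0.00 -0.00 0.00
```

Request:
jog_arm(
  rows="2.6 -4.9 0.1 0 0 0.01 1; 2.6 -4.9 0.1 0 0 0.01 1; 2.6 -4.9 0.1 0 0 0 1; 2.6 -4.9 0.1 0 0 0 1; 0 0 0 0 0 0 1",
)

```text
time: 38.2
position: [0.55, 0.0547, 0.1162]
tool_rot: [-3.135, 0.105, 0.005]
ft_force: [-0.4, -0.1, -1.8]
grip_width: 0.298
grip_force: 40.0
```

Request:
jog_arm(
  rows="0 0 0 0 0 0 1; 0 0 0 0 0 0 1",
)

```text
time: 38.45
position: [0.5495, 0.0468, 0.1176]
tool_rot: [3.138, -0.122, -0.003]
ft_force: [0.6, 0.3, -1.8]
grip_width: 0.296
grip_force: 40.0
```

```bash
python3 - <<'E'
from h import *
st(); plan([(*ch(-.024,-.083),-.0155,CY)])
E
```

```text
t 38.45 p [0.5495 0.0468 0.1176] rv [ 3.138e+00 -1.220e-01 -3.000e-03] F [ 0.6  0.3 -1.8] g 0.296 39.99857814051211 q [ 0.46  0.22 -0.66  1.77  0.14  1.21 -1.89]
to [ 0.551  0.049 -0.016 -0.074] shift cm [ 0.15 -0.25 13.31] turn [ 0.001  0.002 -0.003] n 3
0.05 -0.08 4.44 0.00 0.00 -0.00; 0.05 -0.08 4.44 0.00 0.00 -0.00; 0.05 -0.08 4.44 0.00 0.00 -0.00
```

Request:
jog_arm(
  rows="0.1 0 4 0 0 0 1; 0 0 4 0 0 0 1; 0 0 3.5 0 0 0 1; 0 0 1.5 0 0 0 1; 0 0 0 0 0 0 1",
)

```text
time: 39.08
position: [0.5507, 0.0477, -0.0119]
tool_rot: [3.139, -0.12, -0.002]
ft_force: [-0.1, 0.3, -0.5]
grip_width: 0.296
grip_force: 40.0
```

Request:
jog_arm(
  rows="0 0 0.3 0 0 0 1; 0 0 0 0 0 0 1; 0 0 0 0 0 0 0.15; 0 0 0 0 0 0 0.15; 0 0 0 0 0 0 0.15",
)

```text
time: 39.7
position: [0.5516, 0.0486, -0.0141]
tool_rot: [3.139, -0.118, 0.001]
ft_force: [-0.3, -0.2, 0.1]
grip_width: 0.419
grip_force: 0.0
```

Request:
jog_arm(
  rows="0 0 -1 0 0 0 0.15; 0 0 -3 0 0 0 0.1; 0 0 -5 0 0 0 0; 0 0 -5 0 0 0 0; 0 0 -5 0 0 0 0.4",
)

```text
time: 40.33
position: [0.5512, 0.0487, 0.178]
tool_rot: [3.139, -0.117, 0.001]
ft_force: [0.6, -0.4, -0.3]
grip_width: 0.452
grip_force: 0.0
```

```bash
python3 - <<'E'
from h import *
st(); w=snap('wrist','w12'); t=snap('top','t3'); s=snap('scene','s4')
cv2.imwrite('pics/c6.png',np.hstack([cv2.resize(w['img'],(400,300)),cv2.resize(s['img'],(400,300))]))
# lid angle: lid front-edge top corners in scene for several angles
for th in (1.3,1.4,1.5,1.6):
    print(th,[proj(s,[*ch(.1-.2*np.cos(th)+k*np.sin(th),y),.0805+.2*np.sin(th)+k*np.cos(th)]).round(1).tolist() for y in(-.14,.14) for k in (0,.012)])
E
```

```text
t 40.325 p [0.5512 0.0487 0.178 ] rv [ 3.139e+00 -1.170e-01  1.000e-03] F [ 0.6 -0.4 -0.3] g 0.452 0.0 q [ 0.48  0.17 -0.68  1.69  0.11  1.32 -1.87]
1.3 [[331.1, 191.7], [335.3, 193.6], [399.9, 123.6], [404.1, 125.0]]
1.4 [[338.2, 195.2], [342.5, 197.4], [406.9, 126.2], [411.1, 127.9]]
1.5 [[345.4, 199.3], [349.8, 202.0], [413.9, 129.4], [418.1, 131.5]]
1.6 [[352.7, 204.0], [357.1, 207.1], [420.9, 133.2], [425.1, 135.7]]
```

View pics/c6.png

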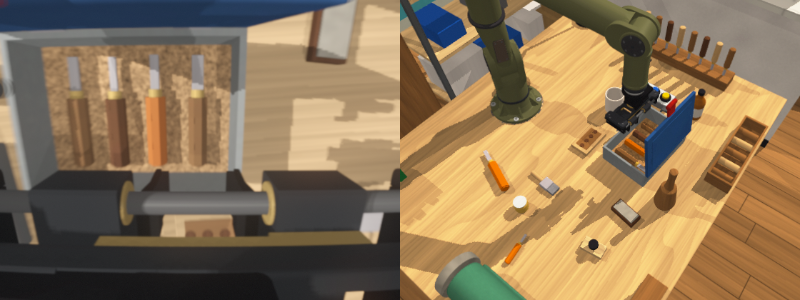

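All four gouges lie side by side in the chest (wrist half, handles at columns 80/118/156/198). The scene half shows the lid still upright with the red paddle at its top. Next I'll locate the bar.

```bash
python3 - <<'E'
from h import *
def red(d,box):
    h=cv2.cvtColor(d['img'],cv2.COLOR_BGR2HSV); m=cv2.inRange(h,(0,150,50),(7,255,255))|cv2.inRange(h,(172,150,50),(180,255,255))
    x0,y0,x1,y1=box; z=np.zeros_like(m); z[y0:y1,x0:x1]=m[y0:y1,x0:x1]
    return [(cv2.contourArea(c),cv2.boundingRect(c),np.round(cv2.minAreaRect(c)[0],1).tolist(),np.round(cv2.minAreaRect(c)[1],1).tolist()) for c in cv2.findContours(z,0,2)[0] if cv2.contourArea(c)>15]
s,t=load('s4'),load('t3')
print(red(s,(340,100,440,190))); print(red(t,(150,60,300,260)))
for th in (1.3,1.4,1.5):
    f=lambda r,y:[*ch(.1-r*np.cos(th),y),.0805+r*np.sin(th)]
    print(th,'scene',[proj(s,f(.245,y)).round(1).tolist() for y in (-.027,0,.027)],'top',[proj(t,f(.245,y)).round(1).tolist() for y in (-.027,.027)])
E
```

```text
[(201.0, (372, 138, 16, 26), [379.8, 150.3], [12.7, 26.2])]
[]
1.3 scene [[358.9, 147.7], [365.8, 141.0], [372.5, 134.5]] top [[229.9, 126.6], [205.1, 123.5]]
1.4 scene [[367.7, 151.4], [374.6, 144.6], [381.3, 138.0]] top [[231.4, 115.3], [206.6, 112.2]]
1.5 scene [[376.8, 155.9], [383.6, 149.1], [390.3, 142.3]] top [[233.1, 104.3], [208.4, 101.3]]
```

```bash
python3 - <<'E'
from h import *
plan([(*ch(.02,.002),.37,CY)])
E
```

```text
to [ 0.601  0.131  0.37  -0.074] shift cm [  4.26  -8.47 -19.02] turn [-0.    -0.007 -0.001] n 4
1.06 -2.12 -4.75 -0.00 -0.00 -0.00; 1.06 -2.12 -4.76 -0.00 -0.00 -0.00; 1.05 -2.12 -4.76 -0.00 -0.00 -0.00; 1.04 -2.12 -4.76 -0.00 -0.00 -0.00
```

Request:
jog_arm(
  rows="0 0 -5 0 0 0 0.4; 0 -2 -5 0 0 0 0; 0 -2 -5 0 0 0 -0.6; 2 -2.5 -4 0 0 0 -0.6; 2.2 -2 0 0 0 0 -0.6",
)

```text
time: 41.1
position: [0.6009, 0.1317, 0.3687]
tool_rot: [-3.138, 0.117, -0.008]
ft_force: [-1.2, 0.4, -0.2]
grip_width: 0.682
grip_force: 0.0
```

Request:
jog_arm(
  rows="0 0 0 0 0 0 -0.6; 0 0 0 0 0 0 -0.6; 0 0 0 0 0 0 -0.6",
)

```text
time: 41.48
position: [0.5991, 0.1292, 0.3652]
tool_rot: [3.138, -0.12, -0.001]
ft_force: [0.4, 0.1, -0.7]
grip_width: 0.794
grip_force: 0.0
```

```bash
python3 - <<'E'
from h import *
st(); w=snap('wrist','w13')
h=cv2.cvtColor(w['img'],cv2.COLOR_BGR2HSV); m=cv2.inRange(h,(0,140,40),(7,255,255))|cv2.inRange(h,(172,140,40),(180,255,255))
for c in cv2.findContours(m,0,2)[0]:
    if cv2.contourArea(c)>60: print(cv2.contourArea(c),cv2.boundingRect(c),cv2.minAreaRect(c))
for th in (1.4,1.45,1.5):
    f=lambda r,y:[*ch(.1-r*np.cos(th)+.004*np.sin(th),y),.0805+r*np.sin(th)]
    print(th,[proj(w,f(.245,y)).round(1).tolist() for y in (-.027,.027)],f(.245,0))
E
```

```text
t 41.475 p [0.5991 0.1292 0.3652] rv [ 3.138e+00 -1.200e-01 -1.000e-03] F [ 0.4  0.1 -0.7] g 0.794 0.0 q [ 0.29  0.3  -0.74  1.2   0.2   1.72 -2.04]
1790.5 (234, 123, 79, 28) ((273.0, 136.5), (77.99998474121094, 26.999996185302734), -0.0)
1.4 [[316.7, 150.4], [237.2, 150.6]] [np.float64(0.6431293497488386), np.float64(0.1253940175944859), np.float64(0.32193518384717273)]
1.45 [[317.5, 132.4], [236.4, 132.6]] [np.float64(0.6552439287401606), np.float64(0.12449589878413601), np.float64(0.3237146828042092)]
1.5 [[318.1, 113.6], [235.6, 113.8]] [np.float64(0.6674222004509598), np.float64(0.12359305809038547), np.float64(0.32488627171799334)]
```

```bash
python3 - <<'E'
from h import *
plan([(.653,.127,.365,CY),(.653,.127,.2745,CY)])
def B(t): return np.array([-.245*np.cos(t)+.004*np.sin(t), .245*np.sin(t)+.004*np.cos(t)])*100
T=np.r_[1.44,np.arange(1.36,.1,-.08)]
for a,b in zip(T,T[1:]): print(round(b,2),np.round([B(b)[0]-B(a)[0],-(B(b)[1]-B(a)[1])],2).tolist(),end='; ')
E
```

```text
to [ 0.653  0.127  0.365 -0.074] shift cm [ 5.39 -0.19  0.05] turn [ 0.001  0.    -0.002] n 1
5.39 -0.19 0.05 0.00 0.00 -0.00
to [ 0.653  0.127  0.274 -0.074] shift cm [0.   0.   9.05] turn [0. 0. 0.] n 2
0.00 0.00 4.52 0.00 0.00 0.00; 0.00 0.00 4.52 0.00 0.00 0.00
1.36 [-1.94, 0.3]; 1.28 [-1.91, 0.46]; 1.2 [-1.86, 0.61]; 1.12 [-1.81, 0.75]; 1.04 [-1.74, 0.9]; 0.96 [-1.67, 1.03]; 0.88 [-1.58, 1.16]; 0.8 [-1.48, 1.28]; 0.72 [-1.37, 1.4]; 0.64 [-1.26, 1.5]; 0.56 [-1.13, 1.6]; 0.48 [-1.0, 1.68]; 0.4 [-0.86, 1.76]; 0.32 [-0.72, 1.82]; 0.24 [-0.57, 1.87]; 0.16 [-0.42, 1.91];
```

Request:
jog_arm(
  rows="2.7 -0.1 0 0 0 0 -0.6; 2.7 -0.1 0 0 0 0 -0.6; 0 0 0 0 0 0 -0.6; 0 0 3 0 0 0 -0.6; 0 0 3 0 0 0 -0.6",
)

```text
time: 42.15
position: [0.6529, 0.1282, 0.3057]
tool_rot: [3.139, -0.118, 0.002]
ft_force: [0.4, -0.6, 0.1]
grip_width: 0.796
grip_force: 0.0
```

Request:
jog_arm(
  rows="0 0 2 0 0 0 -0.6; 0 0 1 0 0 0 -0.6; 0 0 0 0 0 0 1; 0 0 0 0 0 0 1; 0 0 0 0 0 0 1",
  force=15,
)

```text
time: 42.78
position: [0.654, 0.1272, 0.2769]
tool_rot: [3.138, -0.12, 0.002]
ft_force: [-1.3, -3.2, 4.0]
grip_width: 0.606
grip_force: 15.0
```

Request:
jog_arm(
  rows="0 0 0 0 0 0 1; 0 0 0 0 0 0 1",
)

```text
time: 43.02
position: [0.654, 0.1272, 0.2768]
tool_rot: [3.138, -0.12, 0.002]
ft_force: [-1.3, -3.5, 5.5]
grip_width: 0.602
grip_force: 15.0
```

Request:
jog_arm(
  rows="-1.9 0 0.2 0 0 0 1; -1.9 0 0.4 0 0 0 1; -1.85 0 0.6 0 0 0 1; -1.8 0 0.75 0 0 0 1; -1.75 0 0.9 0 0 0 1",
)

```text
time: 43.65
position: [0.5624, 0.1339, 0.2466]
tool_rot: [3.138, -0.12, 0.003]
ft_force: [2.6, -2.9, -2.3]
grip_width: 0.601
grip_force: 15.0
```

Request:
jog_arm(
  rows="-1.65 0 1 0 0 0 1; -1.6 0 1.2 0 0 0 1; -1.5 0 1.3 0 0 0 1; -1.35 0 1.4 0 0 0 1; -1.25 0 1.5 0 0 0 1",
)

```text
time: 44.28
position: [0.4888, 0.1393, 0.1826]
tool_rot: [3.138, -0.119, 0.002]
ft_force: [1.6, -4.7, -0.3]
grip_width: 0.602
grip_force: 15.0
```

Request:
jog_arm(
  rows="-1.15 0 1.6 0 0 0 1; -1 0 1.7 0 0 0 1; -0.85 0 1.75 0 0 0 1; -0.7 0 1.8 0 0 0 1; -0.55 0 1.85 0 0 0 1",
)

```text
time: 44.9
position: [0.4461, 0.1426, 0.0953]
tool_rot: [3.137, -0.118, 0.001]
ft_force: [0.8, -4.4, -0.4]
grip_width: 0.602
grip_force: 15.0
```

Request:
jog_arm(
  rows="-0.4 0 1.9 0 0 0 1; -0.2 0 1.5 0 0 0 1; -0.1 0 1 0 0 0 1; 0 0 0 0 0 0 1",
)

```text
time: 45.4
position: [0.441, 0.1431, 0.0523]
tool_rot: [3.138, -0.118, 0.005]
ft_force: [3.6, -6.3, -0.9]
grip_width: 0.599
grip_force: 14.8
```

Request:
jog_arm(
  rows="0 0 0 0 0 0 -0.6; 0 0 0 0 0 0 -0.6; 0 0 0 0 0 0 -0.6; 0 0 -3 0 0 0 -0.6; 0 0 -5 0 0 0 -0.2",
)

```text
time: 46.02
position: [0.4375, 0.1445, 0.1315]
tool_rot: [-3.139, 0.117, 0.006]
ft_force: [1.3, 0.0, 0.4]
grip_width: 0.745
grip_force: 0.0
```

Request:
jog_arm(
  rows="0 0 0 0 0 0 1; 3 0 0 0 0 0 1; 3.5 0 0 0 0 0 1; 0 0 0 0 0 0 1; 0 0 0 0 0 0 1",
)

```text
time: 46.65
position: [0.5028, 0.14, 0.1311]
tool_rot: [-3.139, 0.117, 0.004]
ft_force: [-0.4, 0.0, 0.3]
grip_width: 0.2
grip_force: 0.0
```

Request:
jog_arm(
  rows="0 0 0 0 0 0 1; 0 0 0 0 0 0 1; 0 0 3 0 0 0 1; 0 0 1.5 0 0 0 1; 0 0 0 0 0 0 1",
)

```text
time: 47.28
position: [0.5029, 0.1391, 0.0861]
tool_rot: [3.139, -0.118, -0.004]
ft_force: [0.3, 0.4, 0.5]
grip_width: 0.004
grip_force: 0.0
```

Request:
jog_arm(
  rows="0 0 1 0 0 0 1; 0 0 0.5 0 0 0 1; 0 0 0.4 0 0 0 1; 0 0 0 0 0 0 1",
)

```text
time: 47.78
position: [0.5041, 0.1398, 0.0682]
tool_rot: [-3.139, 0.118, -0.0]
ft_force: [-1.7, 0.7, 1.1]
grip_width: 0.005
grip_force: 0.6
```

Request:
jog_arm(
  rows="0 0 0.4 0 0 0 1; 0 0 0 0 0 0 1",
)

```text
time: 48.02
position: [0.504, 0.1392, 0.0637]
tool_rot: [3.139, -0.118, -0.0]
ft_force: [0.7, -0.7, -0.5]
grip_width: 0.006
grip_force: 0.0
```

Request:
jog_arm(
  rows="0 0 0.3 0 0 0 1; 0 0 0 0 0 0 1",
)

```text
time: 48.28
position: [0.5038, 0.139, 0.0606]
tool_rot: [3.139, -0.118, -0.001]
ft_force: [-0.1, 0.2, 0.4]
grip_width: 0.006
grip_force: 0.0
```

Request:
jog_arm(
  rows="0 0 0.3 0 0 0 1; 0 0 0 0 0 0 1",
)

```text
time: 48.52
position: [0.5044, 0.1392, 0.0585]
tool_rot: [3.139, -0.118, 0.001]
ft_force: [-0.7, -1.0, 4.7]
grip_width: 0.003
grip_force: 2.2
```

Request:
jog_arm(
  rows="0 0 0.3 0 0 0 1; 0 0 0 0 0 0 1",
)

```text
time: 48.78
position: [0.5044, 0.1392, 0.0583]
tool_rot: [3.137, -0.118, 0.001]
ft_force: [-9.0, -3.2, 24.9]
grip_width: 0.007
grip_force: 12.4
```

```bash
python3 - <<'E'
from h import *
st(); s=snap('scene','s5'); t=snap('top','t4')
for n in ('scene0','s5'):
    d=load(n); h=cv2.cvtColor(d['img'],cv2.COLOR_BGR2HSV); m=cv2.inRange(h,(95,120,30),(125,255,255)); m[:130]=0;m[:,:270]=0;m[270:]=0
    c=max(cv2.findContours(m,0,1)[0],key=cv2.contourArea); print(n,cv2.contourArea(c),cv2.boundingRect(c),cv2.approxPolyDP(cv2.convexHull(c),5,True)[:,0].tolist())
for th in (0,.05,.1): print(th,[proj(s,[*ch(.1-.2*np.cos(th),y),.0925+.2*np.sin(th)]).round(1).tolist() for y in(-.14,.14)])
E
```

```text
t 48.775 p [0.5044 0.1392 0.0583] rv [ 3.137e+00 -1.180e-01  1.000e-03] F [-9.  -3.2 24.9] g 0.007 12.40759463980794 q [ 0.38  0.24 -0.77  1.9   0.19  1.08 -2.12]
scene0 6023.0 (285, 144, 118, 102) [[348, 144], [402, 181], [342, 245], [285, 202]]
s5 5640.0 (285, 147, 118, 99) [[352, 147], [402, 181], [342, 245], [285, 202]]
0 [[282.2, 202.7], [345.3, 143.4]]
0.05 [[282.2, 200.6], [345.7, 141.1]]
0.1 [[282.4, 198.6], [346.3, 138.9]]
```

Request:
jog_arm(
  rows="0 0 0.1 0 0 0 1; 0 0 -2 0 0 0 1; 0 0 -5 0 0 0 1; 0 0 -3 0 0 0 1; 0 0 0 0 0 0 1",
)

```text
time: 49.5
position: [0.5061, 0.1399, 0.1567]
tool_rot: [-3.139, 0.118, -0.009]
ft_force: [-0.2, -0.9, 0.3]
grip_width: 0.004
grip_force: 0.0
```

```bash
python3 - <<'E'
from h import *
st(); s=snap('scene','s6'); t=snap('top','t5')
for n in ('top0','t5'):
    d=load(n); hsv=cv2.cvtColor(d['img'],cv2.COLOR_BGR2HSV)
    for k,(lo,hi) in dict(blue=((100,150,60),(125,255,255)),yellow=((22,150,100),(34,255,255)),green=((45,120,50),(85,255,255))).items():
        m=cv2.inRange(hsv,lo,hi); z=np.zeros_like(m); z[180:250,110:158]=m[180:250,110:158]; c=cv2.findContours(z,0,1)[0]
        if c:
            c=max(c,key=cv2.contourArea); q=cv2.minEnclosingCircle(c); print(n,k,np.round(onz(d,*q[0],.057),4),round(q[1],1))
for n in ('scene0','s6'):
    d=load(n); h=cv2.cvtColor(d['img'],cv2.COLOR_BGR2HSV); m=cv2.inRange(h,(0,150,50),(7,255,255))|cv2.inRange(h,(172,150,50),(180,255,255)); z=np.zeros_like(m); z[140:200,280:340]=m[140:200,280:340]; p=np.argwhere(z); print(n,len(p),p.min(0),p.max(0))
plan([(.463,.388,.10,CY),(.463,.388,.03,CY)])
E
```

```text
t 49.5 p [0.5061 0.1399 0.1567] rv [-3.139  0.118 -0.009] F [-0.2 -0.9  0.3] g 0.004 0.0 q [ 0.42  0.13 -0.79  1.78  0.1   1.26 -2.04]
top0 blue [0.463  0.3881 0.057 ] 6.2
top0 yellow [0.5183 0.389  0.057 ] 5.8
top0 green [0.4081 0.3883 0.057 ] 6.2
t5 blue [0.4632 0.3882 0.057 ] 6.3
t5 yellow [0.5177 0.3883 0.057 ] 5.9
t5 green [0.4081 0.3883 0.057 ] 6.2
scene0 216 [158 298] [175 319]
s6 215 [158 298] [175 319]
to [ 0.463  0.388  0.1   -0.074] shift cm [ -5.95 -24.51   5.36] turn [ 0.     0.    -0.001] n 5
-1.19 -4.90 1.07 0.00 0.00 -0.00; -1.19 -4.90 1.07 0.00 0.00 -0.00; -1.19 -4.90 1.07 0.00 0.00 -0.00; -1.19 -4.90 1.07 0.00 0.00 -0.00; -1.19 -4.90 1.07 0.00 0.00 -0.00
to [ 0.463  0.388  0.03  -0.074] shift cm [0. 0. 7.] turn [0. 0. 0.] n 2
0.00 0.00 3.50 0.00 0.00 0.00; 0.00 0.00 3.50 0.00 0.00 0.00
```

The paddle mask (215 px, same bounds) and the lid corners match the start, so the lid is latched. On to the keys.

Request:
jog_arm(
  rows="-1.2 -4.9 0.8 0 0 0 1; -1.2 -4.9 0.8 0 0 0 1; -1.2 -4.9 0.8 0 0 0 1; -1.2 -4.9 0.8 0 0 0 1; -1.2 -4.9 0.8 0 0 0 1",
)

```text
time: 50.22
position: [0.4616, 0.3888, 0.1118]
tool_rot: [3.138, -0.118, -0.003]
ft_force: [0.9, -0.7, 0.5]
grip_width: 0.007
grip_force: 0.0
```

Request:
jog_arm(
  rows="0 0 0 0 0 0 1; 0 0 0 0 0 0 1; 0 0 3 0 0 0 1; 0 0 3 0 0 0 1; 0 0 0 0 0 0 1",
)

```text
time: 50.85
position: [0.4623, 0.3843, 0.0516]
tool_rot: [3.135, -0.122, -0.005]
ft_force: [-1.2, -0.8, 0.3]
grip_width: 0.003
grip_force: 0.0
```

```bash
python3 - <<'E'
from h import *
st(); plan([(.463,.388,.03,CY)])
E
```

```text
t 50.85 p [0.4623 0.3843 0.0516] rv [ 3.135 -0.122 -0.005] F [-1.2 -0.8  0.3] g 0.003 0.0 q [-0.08  0.45 -0.82  1.71  0.36  1.15 -2.65]
to [ 0.463  0.388  0.03  -0.074] shift cm [ 0.05 -0.38  2.15] turn [ 0.005  0.003 -0.004] n 1
0.05 -0.38 2.15 0.00 0.00 -0.00
```

Request:
jog_arm(
  rows="0 0 -2 0 0 -0.13 1; 0 0 0 0 0 -0.13 1; 0 0 0 0 0 -0.13 1; 0 0 0 0 0 0 1; 0 0 0 0 0 0 1",
)

```text
time: 51.48
position: [0.4633, 0.3877, 0.0747]
tool_rot: [3.103, 0.487, 0.001]
ft_force: [0.3, -0.0, -0.5]
grip_width: 0.006
grip_force: 0.0
```

```bash
python3 - <<'E'
from h import *
st(); plan([(.463,.388,.03,.31)])
E
```

```text
t 51.475 p [0.4633 0.3877 0.0747] rv [3.103e+00 4.870e-01 1.000e-03] F [ 0.3 -0.  -0.5] g 0.006 0.0 q [-0.02  0.45 -0.91  1.68  0.38  1.19 -2.28]
to [0.463 0.388 0.03  0.31 ] shift cm [-0.03 -0.04  4.47] turn [ 0.    -0.001  0.002] n 1
-0.03 -0.04 4.47 0.00 -0.00 0.00
```

Request:
jog_arm(
  rows="0 0 2.5 0 0 0 1; 0 0 2 0 0 0 1; 0 0 0 0 0 0 1; 0 0 0.5 0 0 0 1; 0 0 0 0 0 0 1",
)

```text
time: 52.1
position: [0.4628, 0.3884, 0.0243]
tool_rot: [-3.103, -0.492, -0.001]
ft_force: [1.0, 0.6, 0.6]
grip_width: 0.001
grip_force: 0.0
```

Request:
jog_arm(
  rows="0 0 0.4 0 0 0 1; 0 0 0 0 0 0 1",
)

```text
time: 52.35
position: [0.4631, 0.3888, 0.0206]
tool_rot: [-3.102, -0.492, -0.002]
ft_force: [0.7, 0.3, 2.2]
grip_width: 0.006
grip_force: 1.4
```

Request:
jog_arm(
  rows="0 0 0.3 0 0 0 1; 0 0 0 0 0 0 1",
)

```text
time: 52.6
position: [0.4631, 0.3887, 0.0175]
tool_rot: [-3.102, -0.492, -0.002]
ft_force: [0.7, 1.0, 5.0]
grip_width: 0.004
grip_force: 2.3
```

Request:
jog_arm(
  rows="0 0 0.2 0 0 0 1; 0 0 0 0 0 0 1",
)

```text
time: 52.85
position: [0.4631, 0.3887, 0.0169]
tool_rot: [3.103, 0.492, 0.002]
ft_force: [-0.7, -1.5, 12.6]
grip_width: 0.005
grip_force: 6.6
```

Request:
jog_arm(
  rows="0 0 -3 0 0 0 1; 0 0 -2 0 0 0 1; 2.6 0.85 0 0 0 0 1; 2.6 0.85 0 0 0 0 1; 0 0 0 0 0 0 1",
)

```text
time: 53.48
position: [0.5194, 0.3865, 0.0644]
tool_rot: [3.103, 0.487, -0.001]
ft_force: [-0.2, -0.0, -1.1]
grip_width: 0.005
grip_force: 0.0
```

Request:
jog_arm(
  rows="0 0 0 0 0 0 1; 0 0 0 0 0 0 1",
)

```text
time: 53.72
position: [0.516, 0.3885, 0.065]
tool_rot: [3.102, 0.495, -0.001]
ft_force: [-0.8, -0.3, 0.1]
grip_width: 0.003
grip_force: 0.0
```

```bash
python3 - <<'E'
from h import *
st(); plan([(.518,.3885,.0235,.31)])
E
```

```text
t 53.725 p [0.516  0.3885 0.065 ] rv [ 3.102e+00  4.950e-01 -1.000e-03] F [-0.8 -0.3  0.1] g 0.003 0.0 q [-0.04  0.55 -0.87  1.58  0.44  1.22 -2.24]
to [0.518 0.388 0.024 0.31 ] shift cm [0.19 0.06 4.15] turn [0.    0.001 0.006] n 1
0.19 0.06 4.15 0.00 0.00 0.01
```

Request:
jog_arm(
  rows="0.15 0 2 0 0 0 1; 0 0 2 0 0 0 1; 0 0 0 0 0 0 1; 0 0 0.4 0 0 0 1; 0 0 0.2 0 0 0 1",
)

```text
time: 54.35
position: [0.5185, 0.3885, 0.0193]
tool_rot: [3.102, 0.492, -0.001]
ft_force: [-1.1, -2.1, 4.4]
grip_width: 0.007
grip_force: 1.8
```

Request:
jog_arm(
  rows="0 0 0.2 0 0 0 1; 0 0 0 0 0 0 1; 0 0 0 0 0 0 1",
)

```text
time: 54.72
position: [0.5185, 0.3885, 0.0173]
tool_rot: [3.102, 0.493, -0.001]
ft_force: [-3.1, -2.5, 4.5]
grip_width: 0.005
grip_force: 2.3
```

Request:
jog_arm(
  rows="0 0 0.15 0 0 0 1; 0 0 0 0 0 0 1; 0 0 -2 0 0 0 1; 0 0 -3 0 0 0 1; 0 0 0 0 0 0 1",
)

```text
time: 55.35
position: [0.5209, 0.3905, 0.0688]
tool_rot: [-3.1, -0.492, -0.009]
ft_force: [-0.3, 0.7, -0.0]
grip_width: 0.006
grip_force: 0.0
```

Request:
jog_arm(
  rows="-3.5 -1.13 0 0 0 0 1; -3.5 -1.13 0 0 0 0 1; -3.5 -1.13 0 0 0 0 1; 0 0 0 0 0 0 1; 0 0 0 0 0 0 1",
)

```text
time: 55.98
position: [0.4094, 0.388, 0.0654]
tool_rot: [3.103, 0.492, 0.002]
ft_force: [0.7, -0.4, -0.5]
grip_width: 0.009
grip_force: 0.0
```

```bash
python3 - <<'E'
from h import *
st(); plan([(.408,.3883,.0235,.31)])
E
```

```text
t 55.975 p [0.4094 0.388  0.0654] rv [3.103e+00 4.920e-01 2.000e-03] F [ 0.7 -0.4 -0.5] g 0.009 0.0 q [-0.    0.38 -0.95  1.79  0.34  1.14 -2.32]
to [0.408 0.388 0.024 0.31 ] shift cm [-0.13 -0.08  4.19] turn [ 0.    -0.001  0.004] n 1
-0.13 -0.08 4.19 0.00 -0.00 0.00
```

Request:
jog_arm(
  rows="-0.1 0 2 0 0 0 1; 0 0 2 0 0 0 1; 0 0 0 0 0 0 1; 0 0 0.4 0 0 0 1; 0 0 0.2 0 0 0 1",
)

```text
time: 56.6
position: [0.4074, 0.388, 0.0197]
tool_rot: [3.102, 0.493, -0.0]
ft_force: [-1.4, -1.6, 3.6]
grip_width: 0.006
grip_force: 1.7
```

Request:
jog_arm(
  rows="0 0 0.2 0 0 0 1; 0 0 0.15 0 0 0 1; 0 0 0 0 0 0 1; 0 0 0 0 0 0 1",
)

```text
time: 57.1
position: [0.4074, 0.388, 0.017]
tool_rot: [3.102, 0.492, 0.0]
ft_force: [-3.6, -3.1, 9.6]
grip_width: 0.008
grip_force: 4.6
```

Request:
jog_arm(
  rows="0 0 -3 0 0 0 1; 0 0 -5 0 0 0 1; 0 0 -5 0 0 0 1; 0 0 0 0 0 0 1; 0 0 0 0 0 0 1",
)

```text
time: 57.72
position: [0.4076, 0.3877, 0.1455]
tool_rot: [3.102, 0.492, 0.001]
ft_force: [-0.1, -0.3, -0.4]
grip_width: 0.007
grip_force: 0.0
```

```bash
python3 - <<'E'
from h import *
st()
for n in ('scene0',None):
    d=load(n) if n else snap('scene','s7'); h=cv2.cvtColor(d['img'],cv2.COLOR_BGR2HSV)
    m=cv2.inRange(h,(95,120,30),(125,255,255)); m[:130]=0;m[:,:270]=0;m[270:]=0
    c=max(cv2.findContours(m,0,1)[0],key=cv2.contourArea); print(cv2.approxPolyDP(cv2.convexHull(c),5,True)[:,0].tolist())
    m=cv2.inRange(h,(0,150,50),(7,255,255))|cv2.inRange(h,(172,150,50),(180,255,255)); p=np.argwhere(m[140:200,280:340]); print(len(p),p.min(0),p.max(0))
E
```

```text
t 57.725 p [0.4076 0.3877 0.1455] rv [3.102e+00 4.920e-01 1.000e-03] F [-0.1 -0.3 -0.4] g 0.007 0.0 q [ 0.05  0.3  -1.    1.7   0.26  1.28 -2.26]
[[348, 144], [402, 181], [342, 245], [285, 202]]
216 [18 18] [35 39]
[[348, 144], [402, 181], [342, 245], [285, 202]]
215 [18 18] [35 39]
```

The lid and paddle look exactly as they did at the start, and the arm is clear of everything, so I'm handing in.

```bash
python3 -c "
from bench import ticket; print(ticket.close_job())"
```

```text
the job is handed in; nothing more can be done
None
```

All four gouges are in the chest, the lid is shut and latched, the blue, yellow and green keys were pressed in that order, and the job is handed in; no verdict came back.

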